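# Set the temperature ring without moving the fan wing

## Robot

A 6-joint arm with a two-finger parallel gripper is mounted at the origin on the work surface; the furniture and walls round the work are solid. World frame = base frame: x ahead of the robot, y to its left, z up, the work surface at z = 0. Lengths are in m, angles in rad, forces in N, time in s.
With the tool pointing down it reaches from about 0.4 to 0.825 m from the base axis. Payload 7 kg.
Tool frame: the origin (TCP) lies on the centre line of the jaws, within the pads' length; the fingertips stand 25 mm ahead of it and the grasp point (between the pads) lies 6 mm ahead of it; z points along the fingers, y is the line along which they close (so a half turn about z gives the same grasp; the last joint's range is limited). The gripper opens to 88 mm and grips with 3 to 60 N. Pads are 19 mm wide; open, the fingers measure 130 mm over their backs; the gripper's body (78 mm by 193 mm) begins 47 mm behind the grasp point.
Start: joints at [-0.968, 0.359, 0.012, 0, -1.224, -0.288], TCP at [0.209, -0.642, 0.252] pointing down, gripper open.
Joint ranges: [-3.07, 3.07], [-1.43, 2.12], [-1.02, 1.25], [-3.03, 1.67], [-3.05, -0], [-3.03, 3.03]. Speed limits (rad/s): [2.39, 2.39, 3.01, 3.14, 3.14, 3.14].

## Interface

Orientations are given as [roll, pitch, yaw] about the fixed x, y, z axes, in that order (R = Rz(yaw) Ry(pitch) Rx(roll)).
In Python, from station import readout, vision, arm gives the robot as it stands. The module is installed in compiled form; this text tells all that it offers.
- The arm moves only by the tool carry_out, never from a script. Its argument "commands" is a list of rows, each an object with "dp": the shift along the tool's x, y, z in m, a list of three; "rotation": the turn, a rotation vector about the tool's x, y, z in degrees, a list of three. In form: [{"dp": [dx, dy, dz], "rotation": [wx, wy, wz]}, ...]. A call has 1 to 8 rows; each row shifts and turns the commanded pose from where the row before left it, along the tool's axes as they then stand; what a row does not reach is not made up. A row lasts 1/8 s, in which the tool goes at most 62.5 mm and 10.7 degrees, less where a joint would pass 70% of its speed; a pose out of reach is approached as far as the arm can. A call with a gripper value outside its range is refused whole. "grip" is the finger opening in m, from 0 to 0.0876, set as the call begins (left out, the last holds). The fingers move at their own pace and stop on an object; "force" is the grip in N (left out, the last holds). Time passes only in rows, so rows that do not move let the fingers close. It gives the time, the measured TCP pose, the force, the opening and the grip force at its end, in the units of the state.
- readout.get_state(): the state, without advancing time (a new reading comes with each control period).
- vision.grab_frame(name): name is "scene" or "top" or "wrist"; returns (picture, depth): 384x512x3 uint8, red, green, blue; 384x512 float32, m along the optical axis (not along the pixel's ray), 0 where there is no reading.
- vision.calibration(name): a dict with "fovy" (degrees; the focal length in pixels is half the picture's height over the tangent of half this angle, whatever the lens; pixels are square), "cx", "cy" (the principal point, pixels), "dist" ([k1, k2, p1, p2, k3] as OpenCV has them; the pictures are not rectified), "origin" and "attitude" of the camera in the world; the wrist camera has in their place "mount" (4x4, takes a point from camera to tool coordinates, whose origin is the TCP and whose axes are the flange's). Camera axes: x right, y down, z forward; pixel columns grow to the right and rows downward; lengths in m; the calibration is good to about 2 mm. A picture is of the moment at which its call begins: read the wrist's pose just before it. calibration takes no time and is no camera call.
- arm.job_done(): hands the job in; it is judged then, once.
Trained networks look in the newest picture that a camera, given by its name, has taken for a name from the list of things; names that differ only in an ending like _2 or _b are one class to them, and where a whole thing is asked for, a point or a joint stands for the part that bears it (a point fixed in the world has none). Each returns a list of dicts, best first, with "score" (0 to 1); they miss things now and then, are a little off and sometimes report something else, mostly with a low value. They report only what shows in the picture. A call takes as long as a camera call. They do not tell look-alikes from the thing itself.
- vision.trace(label, camera): "pixels" (384x512 bool, what is visible of it) and "position" ([row, column] in pixels, amid what is visible of it).
The state is a dict: "t": time; "q": joint angles; "qd": joint speeds; "joint_efforts": joint torques, N m; "eef_pos": TCP position; "ee_rot": TCP orientation; "force": force on the tool from outside, world axes, zero at the start; "moment": the same for the moment, N m; "width": finger opening in m; "gripper_force": force on a finger pad.
Only numpy, scipy, OpenCV 4.12 (cv2) and the standard library are available. Lean on these libraries where they do the work, as an engineer would, in place of code of your own. Each camera call takes 0.05 s, during which the arm holds its last target. There are 200 camera calls.

## Task

On the sloping climate controller, turn the black outer temperature ring clockwise until its pointer stands exactly opposite the dark steel marker on the scale. Leave the grey fan wing in the middle, and the marker itself, as they are set, do not disturb the mug, stapler or sticky notes, and let go of the ring at the end.

Things in the scene. Friction and masses are not known exactly. Their poses are not given: they have to be found in the camera images.
- face: White square face (165 mm, 28 thick) of a climate controller fixed on a stand. It slopes 25 degrees, facing up and towards the robot. Origin on the common axis of both controls, in the face's surface, 85 mm above the desk; z points out of the face along that axis (lean the tool to follow it), x up the slope, y left. Besides the controls nothing stands more than 6 mm proud of the face.
- temp_ring (a joint): Outer ring, black: ribbed round grip, diameter 62 mm, 6 to 34 mm above the face, on a skirt (diameter 84, 1 to 6 mm above) with the pointer. Value in rad, grows clockwise seen from outside, stops at 0 and 4.7; the pointer's direction in the face frame is 2.35 minus it, from x towards y. Friction 0.12 N m, stays where left. It has 2.1 to 3.8 rad to go: several grasps.
- ring_pointer (a point): Tip of the ring's pointer, a bar 10 mm wide standing out from the skirt, 51 mm from the axis and 3.5 mm above the face.
- rider_tip (a point): Inner tip of the dark steel marker, a small tab on the scale just outside the pointer's path, 53 mm from the axis and 3.5 mm above the face (the marker reaches out to 70 mm and 5 mm above the face). It can stand anywhere from the upper right to the right side of the scale. It is stiff and must stay put.
- fan_wing (a joint): Inner grey fan wing: bar 72 mm long, 16 wide, round ends, 41 to 61 mm above the face, lying across the ring's grip and 5 mm past it at both ends; hub diameter 42 at 34 to 42 mm. Turns very easily (0.015 N m). At value v (rad) the bar lies at angle -v in the face frame, from x towards y. Fingers on the ring strike it within about 30 degrees of either end.
- wing_end (a point): Marked end of the fan wing, 36 mm from the axis, 51 mm above the face.
- mug_center (a point): White mug, 81 x 116 x 94 mm, standing loose on the desk; point at its centre, half-way up. A bystander.
- stapler_center (a point): Stapler, 144 x 34 x 57 mm, standing loose on the desk; point at its centre, half-way up. A bystander.
- sticky_center (a point): Block of sticky notes, 75 x 76 x 32 mm, lying loose on the desk; point at its centre, half-way up. A bystander.
Things that resemble listed ones, but are neither listed nor needed, are in the scene too. Leave any blue look-alike of the part that bears face alone.

How it is judged:
By the outcome, as a careful person would: the job done as asked, in the order asked, and still so for the second after the job is handed in, with the robot touching nothing.
It also fails if it takes over 54 s, if anything falls off the work surface, if the arm or the gripper's body presses on something with over 40 N, if the wrist force passes 120 N, or if a joint passes its speed limit or range.

## Working session

There is one attempt and no reset: what is moved stays moved. The work goes in short steps, Python scripts to look and compute and a tool call to move; the robot and the scene stay as the last step left them, time stands still between calls to the robot, and variables do not carry over. Pictures are saved under pics/ and viewed, at most 10 in all, crops included, and the job is handed in when it is done.

Besides the shell and the picture viewer there is one more tool, called as name(argument=value, ...), one argument or row to a line, values as JSON. carry_out: Moves the arm, as the interface text tells. Its arguments: {"type":"object","properties":{"commands":{"type":"array"},"grip":{"type":"number"},"force":{"type":"number"}},"required":["commands"]}

```bash
mkdir -p pics; cat > h.py <<'E'
import numpy as np,cv2
from scipy.spatial.transform import Rotation as R
from station import readout,vision,arm
def K(c):
    f=192/np.tan(np.radians(c['fovy'])/2); return np.array([[f,0,c['cx']],[0,f,c['cy']],[0,0,1.]])
def pose(name):
    c=vision.calibration(name)
    if 'mount' in c:
        s=readout.get_state(); T=np.eye(4); T[:3,:3]=rot(s['ee_rot']); T[:3,3]=s['eef_pos']
        return T@np.array(c['mount']),c
    T=np.eye(4); A=np.array(c['attitude']); T[:3,:3]=A if A.shape==(3,3) else rot(A); T[:3,3]=c['origin']; return T,c
def rot(a):
    a=np.array(a); return a if a.shape==(3,3) else R.from_euler('xyz',a).as_matrix()
def toworld(T,c,px,z=None,depth=None):
    # px [[row,col]]
    p=np.array(px,float).reshape(-1,1,2)[:,:,::-1].copy()
    u=cv2.undistortPoints(p,K(c),np.array(c['dist'])).reshape(-1,2)
    d=np.c_[u,np.ones(len(u))]
    if depth is not None: return (T[:3,:3]@(d*np.array(depth).reshape(-1,1)).T).T+T[:3,3]
    return T[:3,3],(T[:3,:3]@d.T).T
def proj(T,c,P):
    Pc=(np.array(P)-T[:3,3])@T[:3,:3]
    return cv2.projectPoints(Pc.reshape(-1,1,3),np.zeros(3),np.zeros(3),K(c),np.array(c['dist']))[0].reshape(-1,2)[:,::-1]
E
python3 - <<'E'
from h import *
s=readout.get_state(); print(s)
ims=[]
for n in('scene','top'):
    T,c=pose(n); print(n,c)
    im,d=vision.grab_frame(n); np.save(f'{n}_d.npy',d); np.save(f'{n}.npy',im)
    cv2.imwrite(f'pics/{n}.png',im[:,:,::-1])
    for l in('face','temp_ring','ring_pointer','rider_tip','wing_end','mug_center','stapler_center','sticky_center'):
        for r in vision.trace(l,n)[:3]:
            p=r['position']; dd=d[int(p[0]),int(p[1])]
            print(n,l,round(r['score'],2),np.round(p,1),r['pixels'].sum(),np.round(toworld(T,c,[p],depth=[dd])[0],3))
E
```

```text
{'t': 0.0, 'q': array([-9.67903122e-01,  3.59406564e-01,  1.10340418e-02, -3.51841873e-04,
       -1.22406933e+00, -2.88101975e-01]), 'qd': array([ 7.61542915e-04,  5.92204723e-05, -8.12099026e-04,  1.57237579e-03,
       -1.64560143e-03,  8.29879774e-04]), 'joint_efforts': array([-5.38078948e-04, -5.82715917e+01,  2.93045139e+01,  6.99713096e+00,
        6.86232830e-03, -1.04515620e-04]), 'eef_pos': array([ 0.20883131, -0.64140964,  0.25059881]), 'ee_rot': array([ 3.13992097e+00, -1.50475582e-04, -2.82692113e+00]), 'force': array([-0.76400113,  0.16693976, -0.194353  ]), 'moment': array([-0.06234559,  0.00727438,  0.01218589]), 'gripper_force': 0.0, 'width': 0.0875291559258588}
scene {'fovy': 53.83843263888062, 'cx': 257.59136457803874, 'cy': 190.61176499841866, 'dist': array([-0.12232891,  0.        ,  0.        ,  0.        ,  0.        ]), 'origin': array([-0.06647505,  0.77283192,  1.08911618]), 'attitude': array([-2.39974849,  0.00792796, -2.60170455])}
scene face 0.84 [221.7 263.8] 2392 [0.313 0.115 0.11 ]
scene face 0.75 [303.1 265.6] 3284 [0.162 0.363 0.117]
scene face 0.64 
[... 890 characters left out ...]
.57005211, -0.32319745,  1.43962893]), 'attitude': array([-2.49015694e+00, -2.06056450e-03, -1.23481736e+00])}
top face 0.67 [225.6 144.6] 2283 [0.153 0.311 0.112]
top face 0.52 [212.3 258.4] 67 [ 0.405  0.004 -0.003]
top temp_ring 0.63 [227.9 144.7] 208 [0.153 0.313 0.098]
top ring_pointer 0.85 [229.6 142.9] 233 [0.135 0.306 0.117]
top ring_pointer 0.72 [220.2 349.1] 396 [ 0.438 -0.314  0.054]
top wing_end 0.5 [222.3 132.5] 165 [0.137 0.342 0.138]
top mug_center 0.56 [137.6 186.6] 573 [0.584 0.355 0.088]
top stapler_center 0.69 [220.7 348.9] 368 [ 0.438 -0.314  0.05 ]
top sticky_center 0.79 [188.1 171.4] 418 [0.384 0.334 0.024]
top sticky_center 0.54 [218.5 346.8] 380 [ 0.443 -0.305  0.054]
```

```bash
python3 -c "
import cv2,numpy as np
a=cv2.imread('pics/scene.png');b=cv2.imread('pics/top.png')
cv2.imwrite('pics/both.png',cv2.resize(np.hstack([a,b]),(800,300),interpolation=cv2.INTER_AREA))"
```

```text
(no output)
```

View pics/top.png

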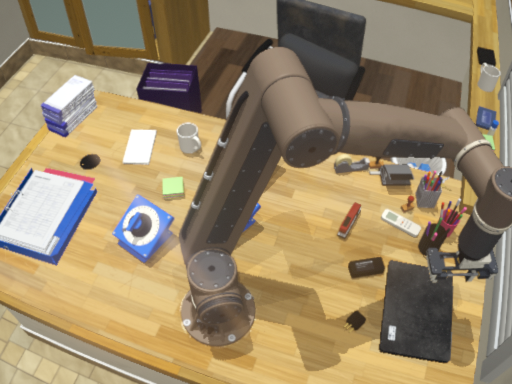

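View pics/scene.png

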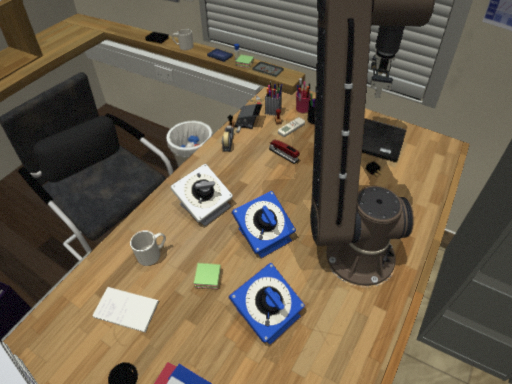

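The white controller is at scene (191,201), roughly (0.57, 0.11). The blue ones are look-alikes. Next I fit its face from depth and plan a wrist view.

```bash
python3 - <<'E'
from h import *
T,c=pose('scene'); d=np.load('scene_d.npy'); im=np.load('scene.npy')
vision.grab_frame('scene')
r=[r for r in vision.trace('face','scene') if abs(r['position'][1]-201)<15][0]
px=np.argwhere(cv2.erode(r['pixels'].astype(np.uint8),np.ones((3,3))))
P=toworld(T,c,px,depth=d[px[:,0],px[:,1]])
col=im[px[:,0],px[:,1]].astype(int)
w=P[(col.min(1)>150)&(P[:,2]>0.03)]
for i in range(5):
    m=w.mean(0); n=np.linalg.svd(w-m)[2][2]; n*=np.sign(n[2]); e=(w-m)@n; w=w[abs(e)<max(.003,1.5*e.std())]
print('n',n,'tilt',np.degrees(np.arccos(n[2])),'az',np.degrees(np.arctan2(-n[1],-n[0])),len(w),m,w.min(0),w.max(0))
x=np.array([-n[0],-n[1],0]);x/=np.linalg.norm(x); x=x-n*(x@n);x/=np.linalg.norm(x); y=np.cross(n,x)
uv=np.c_[(w-m)@x,(w-m)@y]; print(cv2.minAreaRect(uv.astype(np.float32)))
print(uv.min(0),uv.max(0)); 
mid=(uv.min(0)+uv.max(0))/2; print('center',m+x*mid[0]+y*mid[1])
print(vision.calibration('wrist'))
E
```

```text
n [-0.41130538  0.10581184  0.90533515] tilt 25.131539318964204 az -14.42699258659437 808 [0.58360023 0.10280493 0.08288777] [0.50159525 0.01734349 0.0500004 ] [0.66811651 0.17514258 0.11882309]
((0.005027085542678833, -0.009861938655376434), (0.15375004708766937, 0.1606930047273636), 1.0213813781738281)
[-0.07237254 -0.09057314] [0.08235734 0.07050837]
center [0.58547796 0.09196282 0.08500803]
{'fovy': 63.871931357243625, 'cx': 257.3745874580963, 'cy': 190.63477621566034, 'dist': array([0.00283103, 0.        , 0.        , 0.        , 0.        ]), 'mount': array([[ 1.13275331e-04, -9.60624237e-01, -2.77850792e-01,
         7.51170090e-02],
       [ 9.99999992e-01,  9.42427442e-05,  8.18549620e-05,
         4.01787564e-04],
       [-5.24464393e-05, -2.77850799e-01,  9.60624240e-01,
        -1.33321666e-01],
       [ 0.00000000e+00,  0.00000000e+00,  0.00000000e+00,
         1.00000000e+00]])}
```

```bash
cat >> h.py <<'E'
n0=np.array([-0.41130538,0.10581184,0.90533515]); C0=np.array([.585,.092,.085])
def frame(n=None):
    n=n0 if n is None else n
    az=np.arctan2(-n[1],-n[0]); t=np.radians(25)
    z=np.array([-np.sin(t)*np.cos(az),-np.sin(t)*np.sin(az),np.cos(t)])
    x=np.array([np.cos(t)*np.cos(az),np.cos(t)*np.sin(az),np.sin(t)]); return np.c_[x,np.cross(z,x),z]
def toolR(F,phi): # tool x at face angle phi (deg, x towards y), tool z = -n
    a=np.radians(phi); x=F@[np.cos(a),np.sin(a),0]; z=-F[:,2]; return np.c_[x,np.cross(z,x),z]
def plan(p0,R0,p1,R1,n):
    w=R.from_matrix(R0.T@R1).as_rotvec()/n; dp=(np.array(p1)-p0)/n; Rk=R0; out=[]
    for k in range(n):
        out.append({"dp":[round(float(v),4) for v in Rk.T@dp],"rotation":[round(float(v),2) for v in np.degrees(w)]})
        Rk=Rk@R.from_rotvec(w).as_matrix()
    return out
def now():
    s=readout.get_state(); return np.array(s['eef_pos']),rot(s['ee_rot']),s
E
python3 - <<'E'
from h import *
p,Rt,s=now(); F=frame()
print(F)
# which phi is closest after base turn
pv=C0+.18*F[:,2]
for phi in range(-180,180,30):
    print(phi,np.degrees(np.linalg.norm(R.from_matrix((R.from_euler('z',64.5,degrees=True).as_matrix()@Rt).T@toolR(F,phi)).as_rotvec())))
p1=p+[0,0,.12]; R1=toolR(F,-85)
print(p1,pv)
for r in plan(p1,Rt,pv+[0,0,.1],R1,16): print(r)
E
```

```text
[[ 0.87772818  0.24914617 -0.40929137]
 [-0.22580311  0.96846589  0.10529372]
 [ 0.42261826  0.          0.90630779]]
-180 99.34725814232795
-150 70.96617561593766
-120 44.37871859985417
-90 25.937170413442328
-60 33.87006144525482
-30 58.24411238775039
0 86.05927179431077
30 114.82319530843556
60 143.9424090781212
90 173.2009553827392
120 157.51757505905533
150 128.31573777491073
[ 0.2089786  -0.64181458  0.37155747] [0.51132755 0.11095287 0.2481354 ]
{'dp': [-0.0325, 0.0389, 0.0015], 'rotation': [1.47, -0.73, -3.84]}
{'dp': [-0.0351, 0.0366, 0.0009], 'rotation': [1.47, -0.73, -3.84]}
{'dp': [-0.0374, 0.0342, 0.0005], 'rotation': [1.47, -0.73, -3.84]}
{'dp': [-0.0396, 0.0317, 0.0001], 'rotation': [1.47, -0.73, -3.84]}
{'dp': [-0.0417, 0.0289, -0.0002], 'rotation': [1.47, -0.73, -3.84]}
{'dp': [-0.0435, 0.0261, -0.0003], 'rotation': [1.47, -0.73, -3.84]}
{'dp': [-0.0452, 0.0231, -0.0004], 'rotation': [1.47, -0.73, -3.84]}
{'dp': [-0.0466, 0.02, -0.0004], 'rotation': [1.47, -0.73, -3.84]}
{'dp': [-0.0479, 0.0168, -0.0002], 'rotation': [1.47, -0.73, -3.84]}
{'dp': [-0.0489, 0.0136, -0.0], 'rotation': [1.47, -0.73, -3.84]}
{'dp': [-0.0497, 0.0103, 0.0003], 'rotation': [1.47, -0.73, -3.84]}
{'dp': [-0.0502, 0.0069, 0.0007], 'rotation': [1.47, -0.73, -3.84]}
{'dp': [-0.0506, 0.0036, 0.0012], 'rotation': [1.47, -0.73, -3.84]}
{'dp': [-0.0507, 0.0002, 0.0018], 'rotation': [1.47, -0.73, -3.84]}
{'dp': [-0.0506, -0.0031, 0.0025], 'rotation': [1.47, -0.73, -3.84]}
{'dp': [-0.0502, -0.0065, 0.0033], 'rotation': [1.47, -0.73, -3.84]}
```

carry_out(
  commands=[
    {"dp": [0,0,-0.06],"rotation": [0,0,0]},
    {"dp": [0,0,-0.06],"rotation": [0,0,0]},
    {"dp": [-0.033,0.039,0.0015],"rotation": [1.5,-0.7,-3.8]},
    {"dp": [-0.035,0.037,0.001],"rotation": [1.5,-0.7,-3.8]},
    {"dp": [-0.037,0.034,0.0005],"rotation": [1.5,-0.7,-3.8]},
    {"dp": [-0.04,0.032,0],"rotation": [1.5,-0.7,-3.8]},
    {"dp": [-0.042,0.029,0],"rotation": [1.5,-0.7,-3.8]},
    {"dp": [-0.0435,0.026,0],"rotation": [1.5,-0.7,-3.8]},
  ],
)

```text
t: 2.0
eef_pos: [0.3236, -0.3576, 0.3621]
ee_rot: [-2.972, 0.041, -2.423]
force: [0.3, 0.9, 0.2]
width: 0.0877
gripper_force: 0.0
```

carry_out(
  commands=[
    {"dp": [-0.045,0.023,0],"rotation": [1.5,-0.7,-3.8]},
    {"dp": [-0.0465,0.02,0],"rotation": [1.5,-0.7,-3.8]},
    {"dp": [-0.048,0.017,0],"rotation": [1.5,-0.7,-3.8]},
    {"dp": [-0.049,0.0135,0],"rotation": [1.5,-0.7,-3.8]},
    {"dp": [-0.05,0.01,0],"rotation": [1.5,-0.7,-3.8]},
    {"dp": [-0.05,0.007,0.001],"rotation": [1.5,-0.7,-3.8]},
    {"dp": [-0.0505,0.0035,0.001],"rotation": [1.5,-0.7,-3.8]},
    {"dp": [-0.0505,0,0.002],"rotation": [1.5,-0.7,-3.8]},
  ],
)

```text
t: 3.0
eef_pos: [0.478, 0.0176, 0.3479]
ee_rot: [-2.75, -0.012, -1.885]
force: [0.3, -1.3, 1.1]
width: 0.0877
gripper_force: 0.0
```

```bash
python3 - <<'E'
from h import *
p,Rt,s=now(); F=frame(); print(s['t'],p,np.round(s['q'],3))
pv=C0+.18*F[:,2]
for r in plan(p,Rt,pv,toolR(F,-85),5): print(r)
E
```

```text
3.0 [0.47800513 0.0176215  0.34789587] [ 0.696 -0.247 -0.638  0.399 -1.011 -1.193]
{'dp': [-0.02, 0.007, 0.0184], 'rotation': [0.54, -0.39, -1.6]}
{'dp': [-0.0201, 0.0066, 0.0185], 'rotation': [0.54, -0.39, -1.6]}
{'dp': [-0.0202, 0.0062, 0.0186], 'rotation': [0.54, -0.39, -1.6]}
{'dp': [-0.0202, 0.0058, 0.0187], 'rotation': [0.54, -0.39, -1.6]}
{'dp': [-0.0202, 0.0054, 0.0188], 'rotation': [0.54, -0.39, -1.6]}
```

carry_out(
  commands=[
    {"dp": [-0.02,0.007,0.0185],"rotation": [0.5,-0.4,-1.6]},
    {"dp": [-0.02,0.0065,0.0185],"rotation": [0.5,-0.4,-1.6]},
    {"dp": [-0.02,0.006,0.0185],"rotation": [0.6,-0.4,-1.6]},
    {"dp": [-0.02,0.006,0.0185],"rotation": [0.6,-0.4,-1.6]},
    {"dp": [-0.02,0.0055,0.0185],"rotation": [0.5,-0.4,-1.6]},
    {"dp": [0,0,0],"rotation": [0,0,0]},
    {"dp": [0,0,0],"rotation": [0,0,0]},
  ],
)

```text
t: 3.88
eef_pos: [0.511, 0.108, 0.2485]
ee_rot: [-2.708, -0.036, -1.747]
force: [0.8, -0.0, 0.2]
width: 0.0874
gripper_force: 0.0
```

```bash
python3 - <<'E'
from h import *
T,c=pose('wrist'); p,Rt,s=now(); print(p,np.round(s['q'],3))
im,d=vision.grab_frame('wrist'); np.savez('w1.npz',im=im,d=d,T=T)
cv2.imwrite('pics/w1.png',cv2.resize(im,(768,576))[:,:,::-1])
for l in('face','temp_ring','ring_pointer','rider_tip','wing_end','fan_wing'):
    for r in vision.trace(l,'wrist')[:3]:
        q=r['position']; print(l,round(r['score'],2),np.round(q,1),r['pixels'].sum())
px=np.argwhere((im.min(2)>150)&(d>0)); P=toworld(T,c,px,depth=d[px[:,0],px[:,1]])
w=P[(P[:,2]>.04)&(np.linalg.norm(P-C0,axis=1)<.13)]
for i in range(6):
    m=w.mean(0); n=np.linalg.svd(w-m,full_matrices=False)[2][2]; n*=np.sign(n[2]); e=(w-m)@n; w=w[abs(e)<max(.0015,2*e.std())]
print('n',n,np.degrees(np.arccos(n[2])),np.degrees(np.arctan2(-n[1],-n[0])),e.std(),len(w), (C0-m)@n)
E
```

```text
[0.51100483 0.10803384 0.24854732] [ 0.79  -0.093 -0.824  0.599 -0.703 -1.395]
face 0.98 [170.6 255.5] 23563
face 0.67 [166.9 482.7] 9218
face 0.56 [164.7 256. ] 2966
temp_ring 0.88 [162.6 253.3] 3089
ring_pointer 0.7 [165.6 255.7] 3134
rider_tip 0.71 [146.1 203.5] 149
wing_end 0.81 [187.5 256.6] 2272
wing_end 0.5 [162.1 255.9] 3032
fan_wing 0.64 [188. 258.] 2304
n [-0.41088848  0.09840571  0.90635919] 24.99303055949625 -13.46836817875489 0.0007626236986688065 14199 0.00020576423966841477
```

View pics/w1.png

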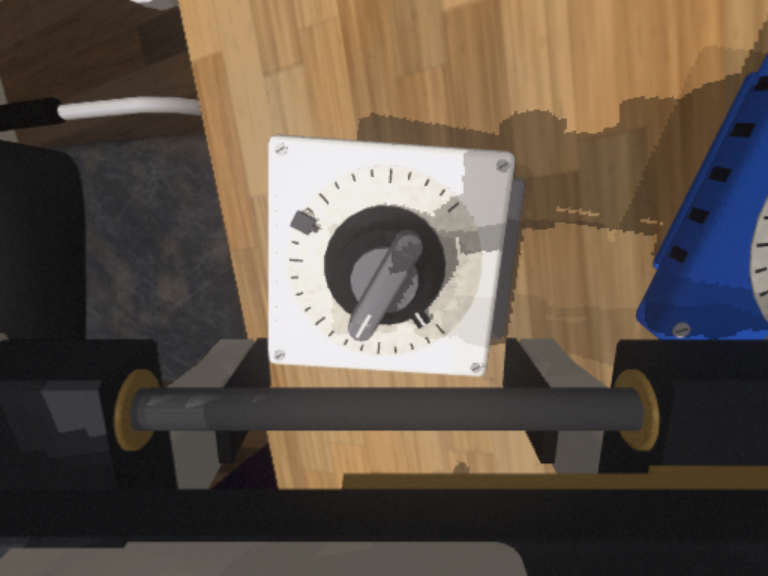

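Marker at (row 147, col 203), wing's marked end lower left, pointer apparently at (row 213, col 281). I rectify onto the face plane to measure.

```bash
cat >> h.py <<'E'
AZ=np.radians(-13.5); n1=np.array([-np.cos(AZ)*np.sin(np.radians(25)),-np.sin(AZ)*np.sin(np.radians(25)),np.cos(np.radians(25))])
def onplane(T,c,px,F,C,h):
    o,d=toworld(T,c,px); n=F[:,2]; t=((C+h*n-o)@n)/(d@n); return ((o+d*t[:,None])-C)@F[:,:2]
def rectify(im,T,c,F,C,h,half=.09,N=600):
    g=half-np.arange(N)*2*half/N; X,Y=np.meshgrid(g,g,indexing='ij') # rows: x up ; cols: y left
    P=C+np.c_[X.ravel(),Y.ravel(),np.full(X.size,h)]@F.T
    q=proj(T,c,P).astype(np.float32); return cv2.remap(im,q[:,1].reshape(N,N),q[:,0].reshape(N,N),cv2.INTER_CUBIC)
E
python3 - <<'E'
from h import *
z=np.load('w1.npz'); T=z['T'];im=z['im'];c=vision.calibration('wrist'); F=frame(n1)
vision.grab_frame('wrist')
r=vision.trace('face','wrist')[0]; m=r['pixels'].astype(np.uint8)
cn=max(cv2.findContours(m,cv2.RETR_EXTERNAL,cv2.CHAIN_APPROX_NONE)[0],key=cv2.contourArea)[:,0,::-1]
uv=onplane(T,c,cn,F,C0,0); print('facerect',cv2.minAreaRect((uv*1000).astype(np.float32)), uv.min(0),uv.max(0))
r=vision.trace('rider_tip','wrist')[0]; u=onplane(T,c,np.argwhere(r['pixels']),F,C0,.005); print('rider',u.mean(0),np.hypot(*u.T).min(),np.hypot(*u.T).max())
r=vision.trace('wing_end','wrist')[0]; u=onplane(T,c,np.argwhere(r['pixels']),F,C0,.061)*1000; print('wing',cv2.minAreaRect(u.astype(np.float32)))
cv2.imwrite('pics/r1.png',rectify(im,T,c,F,C0,.0035)[:,:,::-1])
E
```

```text
facerect ((1.5861282348632812, -3.610260009765625), (161.83920288085938, 162.3419952392578), 89.9903793334961) [-0.07957387 -0.08453977] [0.08274744 0.07732143]
rider [ 0.0576738  -0.02886708] 0.055184190402252926 0.07245876395601532
wing ((1.8594417572021484, -4.015590667724609), (68.56446838378906, 38.146141052246094), 86.23734283447266)
```

View pics/r1.png

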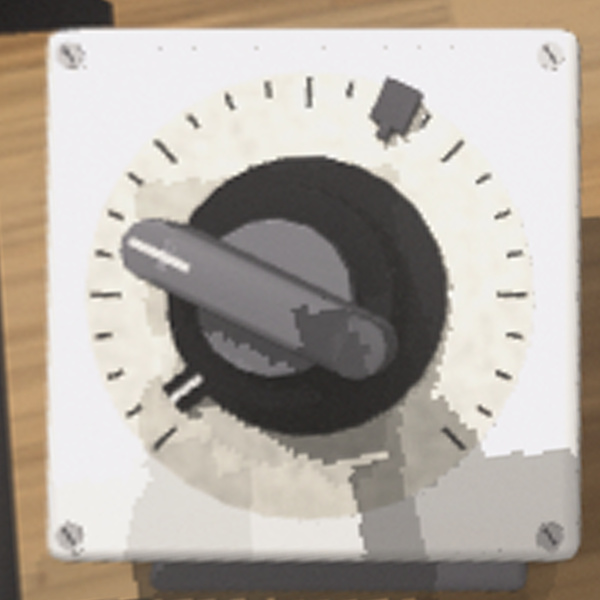

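Rectified: face centre at (312,295), marker at ≈ -24.3°, pointer (white line at (186,391)) at ≈ 127.4°, wing axis at ≈ 66°. So about 152° to turn; two grasps of ~76°, finger line from 14° to -62°, clear of the wing.

```bash
cat >> h.py <<'E'
F1=frame(n1); C1=C0+F1@[.0016,-.0036,0]
def rel(): # TCP in face coords (mm), tool x angle, axis tilt error
    p,Rt,s=now(); q=(p-C1)@F1*1000; x=Rt[:,0]@F1; zf=Rt[:,2]@F1
    print('t',s['t'],'face mm',np.round(q,1),'phi',round(np.degrees(np.arctan2(x[1],x[0])),2),'z',np.round(zf,4),'q',np.round(s['q'],3),'f',np.round(s['force'],1),'w',s['width'],s['gripper_force'])
    return p,Rt
E
python3 - <<'E'
from h import *
p,Rt=rel(); R1=toolR(F1,-76)
pm=C1+.08*F1[:,2]
for r in plan(p,Rt,pm,R1,3): print(r)
E
```

```text
t 4.425 face mm [ -1.3   2.1 179.8] phi -86.01 z [-0.0015 -0.008  -1.    ] q [ 0.79  -0.092 -0.825  0.6   -0.702 -1.396] f [-0.7 -0.2 -0.1] w 0.08750352510159634 0.0
{'dp': [0.0005, -0.0005, 0.0333], 'rotation': [0.05, -0.15, -3.34]}
{'dp': [0.0006, -0.0004, 0.0333], 'rotation': [0.05, -0.15, -3.34]}
{'dp': [0.0007, -0.0003, 0.0333], 'rotation': [0.05, -0.15, -3.34]}
```

carry_out(
  commands=[
    {"dp": [0.0005,-0.0005,0.0333],"rotation": [0.05,-0.15,-3.3]},
    {"dp": [0.0006,-0.0004,0.0333],"rotation": [0.05,-0.15,-3.3]},
    {"dp": [0.0007,-0.0003,0.0333],"rotation": [0.05,-0.15,-3.4]},
    {"dp": [0,0,0],"rotation": [0,0,0]},
  ],
)

```text
t: 4.92
eef_pos: [0.5519, 0.0937, 0.1554]
ee_rot: [-2.721, -0.106, -1.586]
force: [-0.2, -1.5, 0.5]
width: 0.0879
gripper_force: 0.0
```

```bash
python3 - <<'E'
from h import *
p,Rt=rel(); R1=toolR(F1,-76)
pm=C1+.035*F1[:,2]
for r in plan(p,Rt,pm,R1,3): print(r)
E
```

```text
t 4.925 face mm [-1.4 -2.4 77.6] phi -76.02 z [-0.0037 -0.0046 -1.    ] q [ 0.556  0.076 -0.974  0.989 -0.369 -1.457] f [-0.2 -1.5  0.5] w 0.08790204969918078 0.0
{'dp': [-0.0007, -0.0007, 0.0142], 'rotation': [0.09, -0.07, -0.01]}
{'dp': [-0.0007, -0.0007, 0.0142], 'rotation': [0.09, -0.07, -0.01]}
{'dp': [-0.0007, -0.0007, 0.0142], 'rotation': [0.09, -0.07, -0.01]}
```

```bash
python3 - <<'E'
from h import *
import itertools
from scipy.optimize import least_squares
s=readout.get_state()
D=[([-9.67903122e-01,3.59406564e-01,1.10340418e-02,-3.51841873e-04,-1.22406933,-2.88101975e-01],[.20883131,-.64140964,.25059881],[3.13992097,-1.50475582e-04,-2.82692113]),
([.696,-.247,-.638,.399,-1.011,-1.193],[.478005,.0176215,.347896],[-2.75,-.012,-1.885]),
([.79,-.093,-.824,.599,-.703,-1.395],[.511,.108,.2485],[-2.708,-.036,-1.747]),
(s['q'],s['eef_pos'],s['ee_rot'])]
Q=np.array([d[0] for d in D]);P=np.array([d[1] for d in D]);RR=[rot(d[2]) for d in D]
ax={'x':[1,0,0],'y':[0,1,0],'z':[0,0,1]}
res=[]
def cum(q,A,S):
    out=[];M=np.eye(3)
    for a,sg,v in zip(A,S,q): M=M@R.from_rotvec(np.array(ax[a])*sg*v).as_matrix(); out.append(M)
    return out
for w in itertools.product('xyz',repeat=3):
  for S in itertools.product([1,-1],repeat=5):
    A='zyy'+''.join(w); S=(1,)+S
    M=[cum(q,A,S)[-1] for q in Q]
    E=[m.T@r for m,r in zip(M,RR)]
    e=sum(np.arccos(np.clip((np.trace(E[0].T@x)-1)/2,-1,1)) for x in E[1:])
    res.append((e,A,S))
res.sort(key=lambda r:r[0]); print(*res[:6],sep='\n')
for e,A,S in res[:2]:
    def f(v):
        v=v.reshape(6,3)
        return np.concatenate([ (sum(m@x for m,x in zip(cum(q,A,S),v))-p)*100 for q,p in zip(Q,P)])
    # base z + links, regularised lightly
    r=least_squares(lambda v:np.r_[f(v[:18])+0*v[18],],np.zeros(19)); print(A,r.cost,np.round(r.x.reshape(-1)[:18].reshape(6,3),3))
E
```

```text
(np.float64(0.0007201950302688839), 'zyyxyx', (1, 1, -1, -1, -1, -1))
(np.float64(0.5695329040181136), 'zyyyzz', (1, 1, -1, -1, 1, 1))
(np.float64(1.206548881286013), 'zyyyzz', (1, 1, 1, 1, 1, 1))
(np.float64(1.2344494480378723), 'zyyzzx', (1, 1, 1, -1, 1, 1))
(np.float64(1.2782011043853627), 'zyyxzz', (1, -1, 1, -1, 1, 1))
(np.float64(1.296468503811004), 'zyyzxy', (1, 1, -1, 1, -1, 1))
zyyxyx 1.751822230144281e-17 [[-0.026 -0.009 -0.074]
 [-0.02  -0.009  0.51 ]
 [ 0.233 -0.009  0.086]
 [ 0.233 -0.107 -0.062]
 [ 0.011 -0.107 -0.042]
 [ 0.011  0.079  0.089]]
zyyyzz 1.3014770257303601e-17 [[ 0.136  0.109  0.423]
 [ 0.311  0.109  0.28 ]
 [ 0.47   0.109 -0.306]
 [-0.268  0.109  0.014]
 [ 0.362 -0.306  0.014]
 [ 0.196  0.175  0.014]]
```

```bash
cat > kin.py <<'E'
from h import *
SG=[('z',1),('y',1),('y',-1),('x',-1),('y',-1),('x',-1)]; ax=dict(x=[1,0,0],y=[0,1,0],z=[0,0,1])
def cum(q):
    out=[];M=np.eye(3)
    for (a,sg),v in zip(SG,q): M=M@R.from_rotvec(np.array(ax[a])*sg*v).as_matrix(); out.append(M)
    return out
D=[([-9.67903122e-01,3.59406564e-01,1.10340418e-02,-3.51841873e-04,-1.22406933,-2.88101975e-01],[.20883131,-.64140964,.25059881],[3.13992097,-1.50475582e-04,-2.82692113]),
([.696,-.247,-.638,.399,-1.011,-1.193],[.478005,.0176215,.347896],[-2.75,-.012,-1.885]),
([.79,-.092,-.825,.600,-.7025,-1.3955],[.511,.108,.2485],[-2.708,-.036,-1.747]),
([.556,.076,-.974,.989,-.369,-1.457],[.5519,.0937,.1554],[-2.721,-.106,-1.586])]
E
python3 - <<'E'
from kin import *
import itertools
s=readout.get_state(); D[3]=(s['q'],s['eef_pos'],s['ee_rot'])
E=cum(D[0][0])[-1].T@rot(D[0][2]); print(np.round(E,3))
names=['x1','y1','z1','x2','z2','x3','z3','y4','z4','x5','z5']
def row(q):
    M=cum(q); return np.c_[tuple(M[int(n[1])-1][:,'xyz'.index(n[0])] for n in names)]
A=np.vstack([row(d[0]) for d in D]); b=np.concatenate([d[1] for d in D])
for drop in (['z4','z5','x2','z3','y4'],['z4','z5','x2','z3'],['z4','z5','x2','y4'],['z4','z5','x2'],['z4','z5','x2','z3','y1'],['z4','z5','x2','y1'],['z5','x2','y4'],['z4','x2','y4'],['x2','z4','y1']):
    k=[i for i,n in enumerate(names) if n not in drop]
    x,_,rk,sv=np.linalg.lstsq(A[:,k],b,rcond=None); print(dict(zip([names[i] for i in k],np.round(x,3))),'err mm',1000*np.abs(A[:,k]@x-b).max().round(5),sv[-1].round(3))
E
```

```text
[[ 0.  0.  1.]
 [-1. -0.  0.]
 [ 0. -1.  0.]]
{'x1': np.float64(0.214), 'y1': np.float64(-0.165), 'z1': np.float64(0.172), 'z2': np.float64(0.552), 'x3': np.float64(0.273), 'x5': np.float64(0.326)} err mm 60.16 0.204
{'x1': np.float64(0.001), 'y1': np.float64(-0.0), 'z1': np.float64(0.199), 'z2': np.float64(0.601), 'x3': np.float64(0.463), 'y4': np.float64(-0.192), 'x5': np.float64(0.353)} err mm 0.43 0.179
{'x1': np.float64(0.175), 'y1': np.float64(-0.177), 'z1': np.float64(0.034), 'z2': np.float64(0.554), 'x3': np.float64(0.259), 'z3': np.float64(0.104), 'x5': np.float64(0.275)} err mm 42.38 0.184
{'x1': np.float64(0.001), 'y1': np.float64(-0.0), 'z1': np.float64(0.198), 'z2': np.float64(0.601), 'x3': np.float64(0.463), 'z3': np.float64(0.0), 'y4': np.float64(-0.192), 'x5': np.float64(0.353)} err mm 0.43 0.14
{'x1': np.float64(0.0), 'z1': np.float64(0.199), 'z2': np.float64(0.601), 'x3': np.float64(0.463), 'y4': np.float64(-0.192), 'x5': np.float64(0.353)} err mm 0.43 0.243
{'x1': np.float64(0.0), 'z1': np.float64(0.199), 'z2': np.float64(0.601), 'x3': np.float64(0.463), 'z3': np.float64(0.0), 'y4': np.float64(-0.192), 'x5': np.float64(0.353)} err mm 0.43 0.226
{'x1': np.float64(0.164), 'y1': np.float64(-0.184), 'z1': np.float64(0.22), 'z2': np.float64(0.637), 'x3': np.float64(0.242), 'z3': np.float64(-0.068), 'z4': np.float64(0.168), 'x5': np.float64(0.549)} err mm 29.78 0.123
{'x1': np.float64(0.024), 'y1': np.float64(-0.186), 'z1': np.float64(0.118), 'z2': np.float64(0.605), 'x3': np.float64(0.242), 'z3': np.float64(0.117), 'x5': np.float64(0.444), 'z5': np.float64(0.144)} err mm 18.919999999999998 0.16
{'x1': np.float64(0.0), 'z1': np.float64(0.199), 'z2': np.float64(0.601), 'x3': np.float64(0.463), 'z3': np.float64(0.0), 'y4': np.float64(-0.192), 'x5': np.float64(0.353), 'z5': np.float64(0.0)} err mm 0.42000000000000004 0.16
```

```bash
cat >> kin.py <<'E'
from scipy.optimize import least_squares
E0=np.array([[0,0,1],[-1,0,0],[0,-1,0]])
lo=np.array([-3.07,-1.43,-1.02,-3.03,-3.05,-3.03]);hi=np.array([3.07,2.12,1.25,1.67,0,3.03])
def fk(q):
    M=cum(q); return M[0]@[0,0,.199]+M[1]@[0,0,.601]+M[2]@[.463,0,0]+M[3]@[0,-.192,0]+M[4]@[.353,0,0],M[5]@E0
def err(q,p,Rt):
    a,b=fk(q); return np.r_[(a-p)*5,R.from_matrix(b.T@Rt).as_rotvec()]
def ik(p,Rt,n=60,seed=0):
    g=np.random.default_rng(seed); S=[]
    for i in range(n):
        r=least_squares(err,g.uniform(lo,hi),bounds=(lo,hi),args=(p,Rt),max_nfev=100)
        if r.cost<1e-6 and not any(np.abs(r.x-x).max()<.03 for x in S): S.append(r.x)
    return S
E
python3 - <<'E'
from kin import *
for phi in (-76,-110,104,70):
  for h in (.18,.08,.035):
    print(phi,h,*[np.round(x,2) for x in ik(C1+h*F1[:,2],toolR(F1,phi))])
E
```

```text
-76 0.18 [ 0.78 -0.1  -0.83  0.6  -0.69 -1.21]
-76 0.08 [ 0.56  0.07 -0.97  0.99 -0.37 -1.46]
-76 0.035
-110 0.18 [ 0.78 -0.1  -0.83  0.6  -0.69 -1.81]
-110 0.08 [ 0.56  0.07 -0.97  0.99 -0.37 -2.05]
-110 0.035
104 0.18 [ 0.78 -0.1  -0.83  0.6  -0.69  1.93]
104 0.08 [ 0.56  0.07 -0.97  0.99 -0.37  1.68]
104 0.035
70 0.18 [ 0.78 -0.1  -0.83  0.6  -0.69  1.34]
70 0.08 [ 0.56  0.07 -0.97  0.99 -0.37  1.09]
70 0.035
```

```bash
python3 - <<'E'
from kin import *
import kin
p,Rt=C1+.035*F1[:,2],toolR(F1,-76)
l0,h0=lo.copy(),hi.copy()
kin.lo=l0-np.array([0,.5,.5,3.1,0,0.1]);kin.hi=h0+np.array([0,.5,.3,1.5,3,.1])
print('wide',*[np.round(x,2) for x in ik(p,Rt,120)],sep='\n')
kin.lo,kin.hi=l0,h0
# position exact, tilt minimised, phi free
for h in (.05,.045,.04,.035,.032):
  best=None
  for sd in range(25):
    g=np.random.default_rng(sd); l=l0+.015;u=h0-.015
    def f(q):
        a,b=fk(q); return np.r_[(a-(C1+h*F1[:,2]))*100,F1[:,:2].T@b[:,2]]
    r=least_squares(f,g.uniform(l,u),bounds=(l,u))
    if best is None or r.cost<best.cost-1e-9: best=r
  b=fk(best.x); print(h,best.cost,np.round(best.x,3),'tilt',np.degrees(np.arcsin(np.linalg.norm(F1[:,:2].T@b[1][:,2]))).round(2),'dir',np.round(F1.T@b[1][:,2],3))
E
```

```text
wide
[ 0.3   0.15 -1.03 -4.75 -0.22 -1.79]
[ 0.3   0.15 -1.03  1.53 -0.22 -1.79]
[-0.16  0.17 -0.65 -3.03  0.31 -3.07]
0.05 3.651931537638448e-05 [ 0.441  0.129 -1.005  1.229 -0.282 -2.026] tilt 0.49 dir [-0.008 -0.003 -1.   ]
0.045 8.54855111099227e-05 [ 0.427  0.139 -1.005  1.253 -0.274 -2.08 ] tilt 0.75 dir [-0.012 -0.005 -1.   ]
0.04 0.0001524913668843236 [ 0.413  0.149 -1.005  1.279 -0.266 -0.745] tilt 1.0 dir [-0.016 -0.007 -1.   ]
0.035 0.00023513850623774836 [ 0.398  0.16  -1.005  1.307 -0.258 -0.745] tilt 1.24 dir [-0.02  -0.008 -1.   ]
0.032 0.00029102737143104935 [ 0.389  0.166 -1.005  1.325 -0.253 -0.745] tilt 1.38 dir [-0.022 -0.01  -1.   ]
```

The grasp pose needs ~1.3° of lean off-axis and the wrist's other half turn (q6 room). I rise slightly and flip by -180°.

carry_out(
  commands=[
    {"dp": [0,0,-0.02],"rotation": [0,0,-8]},
    {"dp": [0,0,0],"rotation": [0,0,-10]},
    {"dp": [0,0,0],"rotation": [0,0,-10]},
    {"dp": [0,0,0],"rotation": [0,0,-10]},
    {"dp": [0,0,0],"rotation": [0,0,-10]},
    {"dp": [0,0,0],"rotation": [0,0,-10]},
    {"dp": [0,0,0],"rotation": [0,0,-10]},
    {"dp": [0,0,0],"rotation": [0,0,-10]},
  ],
)

```text
t: 5.92
eef_pos: [0.5445, 0.0983, 0.1777]
ee_rot: [3.125, -0.437, -0.193]
force: [-0.4, 0.3, -0.2]
width: 0.0878
gripper_force: 0.0
```

carry_out(
  commands=[
    {"dp": [0,0,0],"rotation": [0,0,-10]},
    {"dp": [0,0,0],"rotation": [0,0,-10]},
    {"dp": [0,0,0],"rotation": [0,0,-10]},
    {"dp": [0,0,0],"rotation": [0,0,-10]},
    {"dp": [0,0,0],"rotation": [0,0,-10]},
    {"dp": [0,0,0],"rotation": [0,0,-10]},
    {"dp": [0,0,0],"rotation": [0,0,-10]},
    {"dp": [0,0,0],"rotation": [0,0,-10]},
  ],
)

```text
t: 6.92
eef_pos: [0.5445, 0.0984, 0.1777]
ee_rot: [2.708, -0.059, 1.212]
force: [0.2, 0.1, 0.4]
width: 0.0877
gripper_force: 0.0
```

carry_out(
  commands=[
    {"dp": [0,0,0],"rotation": [0,0,-10]},
    {"dp": [0,0,0],"rotation": [0,0,-10]},
    {"dp": [0,0,0],"rotation": [0,0,0]},
    {"dp": [0,0,0],"rotation": [0,0,0]},
  ],
)

```text
t: 7.42
eef_pos: [0.5445, 0.0983, 0.1769]
ee_rot: [2.713, 0.085, 1.522]
force: [0.7, 0.1, 0.5]
width: 0.0875
gripper_force: 0.0
```

```bash
cat >> h.py <<'E'
def toolRt(phi,tx=-.024,ty=-.010):
    z=F1@np.array([tx,ty,-1]); z/=np.linalg.norm(z); x=toolR(F1,phi)[:,0]; x=x-z*(x@z); x/=np.linalg.norm(x); return np.c_[x,np.cross(z,x),z]
E
cat > pics/../look.py <<'E'
E
python3 - <<'E'
from h import *
p,Rt=rel()
T,c=pose('wrist'); im,d=vision.grab_frame('wrist'); np.savez('w2.npz',im=im,d=d,T=T)
cv2.imwrite('pics/r2.png',rectify(im,T,c,F1,C1,.0035)[:,:,::-1])
for r in plan(p,Rt,C1+.065*F1[:,2],toolRt(104),3): print(r)
E
```

```text
t 7.425 face mm [  0.2   0.3 100.6] phi 101.74 z [ 4.e-04  9.e-04 -1.e+00] q [ 0.625  0.037 -0.94   0.856 -0.438  1.729] f [0.7 0.1 0.5] w 0.08752058166399311 0.0
{'dp': [-0.0001, -0.0001, 0.0119], 'rotation': [0.5, -0.1, -0.75]}
{'dp': [-0.0001, 0.0, 0.0119], 'rotation': [0.5, -0.1, -0.75]}
{'dp': [-0.0, 0.0001, 0.0119], 'rotation': [0.5, -0.1, -0.75]}
```

View pics/r2.png

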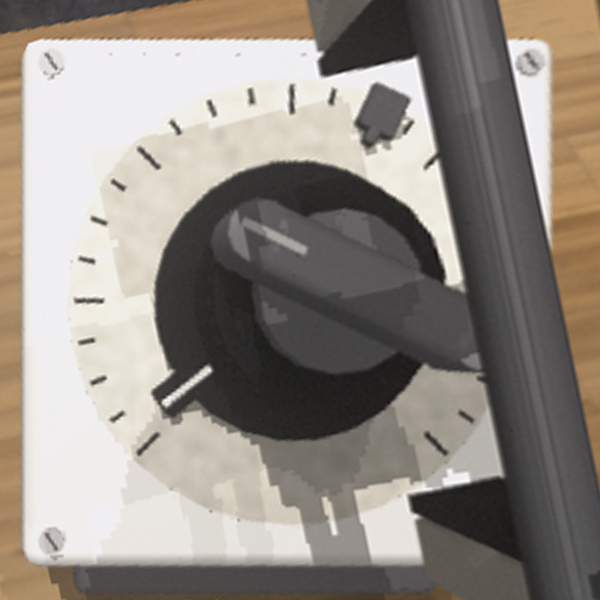

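In this view: pointer line (187,386), marker (383,112), wing end (245,222), and dial centre at about (288,301) vs expected (300,300). The two opposite views bracket the true centre, ~2 mm to +y of C1. I check the plane from this view too.

```bash
python3 - <<'E'
from h import *
for f in('w1','w2'):
    z=np.load(f+'.npz'); T=z['T'];im=z['im'];d=z['d'];c=vision.calibration('wrist')
    px=np.argwhere((im.min(2)>150)&(d>0)); P=toworld(T,c,px,depth=d[px[:,0],px[:,1]])
    u=(P-C1)@F1; w=P[(abs(u[:,2])<.008)&(np.hypot(u[:,0],u[:,1])<.1)]
    for i in range(6):
        m=w.mean(0); n=np.linalg.svd(w-m,full_matrices=False)[2][2]; n*=np.sign(n[2]); e=(w-m)@n; w=w[abs(e)<max(.0015,2*e.std())]
    print(f,n,'tilt',np.degrees(np.arccos(n[2])),'az',np.degrees(np.arctan2(-n[1],-n[0])),'h of C1',((C1-m)@n)*1000, 'std',e.std(),len(w))
    # face edges at plane h=0
    g=cv2.cvtColor(rectify(im,T,c,F1,C1,0.,half=.1,N=1000),cv2.COLOR_RGB2GRAY).astype(float)
    cv2.imwrite(f'pics/g_{f}.png',g)
    for k in (-60,60,-50,50):
        # along rows at x=k -> find y edges ; along cols
        r=g[500-int(k*5)]; col=g[:,500-int(k*5)]
        def edge(v,a,b): s=np.diff(v[a:b]); i=np.argmax(abs(s)); return (500-(a+i+1))/5
        print(k,'y edges',edge(r,60,115),edge(r,880,940),'x edges',edge(col,60,115),edge(col,880,940))
E
```

```text
w1 [-0.41082209  0.09834103  0.9063963 ] tilt 24.98799721563049 az -13.461933269981456 h of C1 0.18708622085750526 std 0.0007390133796953777 13688
-60 y edges 81.4 -80.0 x edges 81.0 -80.4
60 y edges 81.0 -79.2 x edges 80.8 -79.4
-50 y edges 81.2 -80.4 x edges 80.6 -80.6
50 y edges 81.0 -79.8 x edges 81.0 -80.6
w2 [-0.41053092  0.10270606  0.90604406] tilt 25.035731046189802 az -14.045875660978892 h of C1 0.03280674173836115 std 0.000717521418923273 17749
-60 y edges 83.2 -77.8 x edges 77.6 -76.2
60 y edges 82.8 -77.0 x edges 79.6 -80.4
-50 y edges 83.4 -78.8 x edges 87.6 -77.4
50 y edges 83.0 -77.4 x edges 79.6 -80.8[ WARN:0@2.005] global loadsave.cpp:1063 imwrite_ Unsupported depth image for selected encoder is fallbacked to CV_8U.
```

```bash
cat >> h.py <<'E'
C1=C1+F1@[0,.0017,0]; AZ=np.radians(-13.75); n1=np.array([-np.cos(AZ)*np.sin(np.radians(25)),-np.sin(AZ)*np.sin(np.radians(25)),np.cos(np.radians(25))]); F1=frame(n1)
E
python3 - <<'E'
from h import *
p,Rt=rel()
for r in plan(p,Rt,C1+.035*F1[:,2],toolRt(104),5): print(r)
E
```

```text
t 7.475 face mm [  0.2  -1.7 100.4] phi 102.01 z [ 3.0e-04  2.6e-03 -1.0e+00] q [ 0.624  0.037 -0.94   0.856 -0.437  1.729] f [ 0.2 -0.3  0.3] w 0.08758834207841641 0.0
{'dp': [0.0003, 0.0, 0.0131], 'rotation': [0.3, -0.08, -0.4]}
{'dp': [0.0003, 0.0001, 0.0131], 'rotation': [0.3, -0.08, -0.4]}
{'dp': [0.0003, 0.0002, 0.0131], 'rotation': [0.3, -0.08, -0.4]}
{'dp': [0.0004, 0.0002, 0.0131], 'rotation': [0.3, -0.08, -0.4]}
{'dp': [0.0004, 0.0003, 0.0131], 'rotation': [0.3, -0.08, -0.4]}
```

carry_out(
  commands=[
    {"dp": [0.0003,0,0.013],"rotation": [0.3,-0.1,-0.4]},
    {"dp": [0.0003,0.0001,0.013],"rotation": [0.3,-0.1,-0.4]},
    {"dp": [0.0003,0.0002,0.013],"rotation": [0.3,-0.1,-0.4]},
    {"dp": [0.0004,0.0002,0.013],"rotation": [0.3,-0.1,-0.4]},
    {"dp": [0,0,0],"rotation": [0,0,0]},
    {"dp": [0,0,0],"rotation": [0,0,0]},
  ],
)

```text
t: 8.22
eef_pos: [0.566, 0.0937, 0.1293]
ee_rot: [2.737, 0.105, 1.547]
force: [-0.7, -0.6, -0.7]
width: 0.0878
gripper_force: 0.0
```

```bash
python3 - <<'E'
from h import *
p,Rt=rel()
for r in plan(p,Rt,C1+.035*F1[:,2],toolRt(104),2): print(r)
E
```

```text
t 8.225 face mm [ 0.1 -1.  48.1] phi 103.73 z [-0.0187 -0.0098 -0.9998] q [ 0.476  0.138 -0.986  1.142 -0.306  1.583] f [-0.7 -0.6 -0.7] w 0.08779015961410586 0.0
{'dp': [0.0005, 0.0002, 0.0066], 'rotation': [0.15, 0.03, -0.14]}
{'dp': [0.0005, 0.0002, 0.0066], 'rotation': [0.15, 0.03, -0.14]}
```

carry_out(
  commands=[
    {"dp": [0.0005,0.0002,0.0066],"rotation": [0.15,0,-0.1]},
    {"dp": [0.0005,0.0002,0.0066],"rotation": [0.15,0,-0.1]},
    {"dp": [0,0,0],"rotation": [0,0,0]},
  ],
)

```text
t: 8.6
eef_pos: [0.5716, 0.0935, 0.1173]
ee_rot: [2.742, 0.107, 1.551]
force: [-0.9, -0.8, -0.4]
width: 0.0877
gripper_force: 0.0
```

carry_out(
  commands=[
    {"dp": [0,0,0],"rotation": [0,0,0]},
    {"dp": [0,0,0],"rotation": [0,0,0]},
    {"dp": [0,0,0],"rotation": [0,0,0]},
    {"dp": [0,0,0],"rotation": [0,0,0]},
  ],
  grip=0.05,
  force=20,
)

```text
t: 9.1
eef_pos: [0.572, 0.0938, 0.1175]
ee_rot: [2.742, 0.107, 1.551]
force: [1.7, 0.1, 2.1]
width: 0.0615
gripper_force: 19.9
```

```bash
python3 - <<'E'
from h import *
rel()
E
```

```text
t 9.1 face mm [ 0.3  0.6 35. ] phi 104.02 z [-0.0232 -0.0104 -0.9997] q [ 0.424  0.163 -0.995  1.255 -0.272  1.519] f [1.7 0.1 2.1] w 0.06152970943034632 19.940485954284668
```

carry_out(
  commands=[
    {"dp": [0,0,0],"rotation": [0,0,9.5]},
    {"dp": [0,0,0],"rotation": [0,0,9.5]},
    {"dp": [0,0,0],"rotation": [0,0,9.5]},
    {"dp": [0,0,0],"rotation": [0,0,9.5]},
    {"dp": [0,0,0],"rotation": [0,0,9.5]},
    {"dp": [0,0,0],"rotation": [0,0,9.5]},
    {"dp": [0,0,0],"rotation": [0,0,9.5]},
    {"dp": [0,0,0],"rotation": [0,0,9.5]},
  ],
)

```text
t: 10.1
eef_pos: [0.5725, 0.0934, 0.1177]
ee_rot: [2.932, -0.359, 0.279]
force: [6.0, -3.8, 0.2]
width: 0.0616
gripper_force: 19.9
```

carry_out(
  commands=[
    {"dp": [0,0,0],"rotation": [0,0,0]},
    {"dp": [0,0,0],"rotation": [0,0,0]},
  ],
)

```text
t: 10.35
eef_pos: [0.5725, 0.0934, 0.1177]
ee_rot: [2.93, -0.358, 0.284]
force: [4.7, -2.5, -0.5]
width: 0.0617
gripper_force: 20.0
```

```bash
python3 - <<'E'
from h import *
rel()
E
```

```text
t 10.35 face mm [ 0.9  0.3 34.9] phi 27.93 z [-0.0229 -0.0107 -0.9997] q [ 0.423  0.163 -0.994  1.255 -0.272  0.192] f [ 4.7 -2.5 -0.5] w 0.06170675615539545 19.952760636806488
```

carry_out(
  commands=[
    {"dp": [0,0,0],"rotation": [0,0,0]},
    {"dp": [0,0,0],"rotation": [0,0,0]},
    {"dp": [0,0,0],"rotation": [0,0,0]},
    {"dp": [0,0,0],"rotation": [0,0,0]},
  ],
  grip=0.0876,
)

```text
t: 10.85
eef_pos: [0.5714, 0.0936, 0.1168]
ee_rot: [2.93, -0.356, 0.285]
force: [0.2, -0.2, 0.5]
width: 0.0875
gripper_force: 0.0
```

carry_out(
  commands=[
    {"dp": [0,0,0],"rotation": [0,0,-9.5]},
    {"dp": [0,0,0],"rotation": [0,0,-9.5]},
    {"dp": [0,0,0],"rotation": [0,0,-9.5]},
    {"dp": [0,0,0],"rotation": [0,0,-9.5]},
    {"dp": [0,0,0],"rotation": [0,0,-9.5]},
    {"dp": [0,0,0],"rotation": [0,0,-9.5]},
    {"dp": [0,0,0],"rotation": [0,0,-9.5]},
    {"dp": [0,0,0],"rotation": [0,0,-9.5]},
  ],
)

```text
t: 11.85
eef_pos: [0.5714, 0.0936, 0.1169]
ee_rot: [2.743, 0.109, 1.557]
force: [-0.2, 0.1, -0.3]
width: 0.0873
gripper_force: 0.0
```

carry_out(
  commands=[
    {"dp": [0,0,0],"rotation": [0,0,0]},
  ],
)

```text
t: 11.98
eef_pos: [0.5714, 0.0936, 0.1169]
ee_rot: [2.743, 0.106, 1.551]
force: [0.6, -0.2, -0.1]
width: 0.0873
gripper_force: 0.0
```

```bash
python3 - <<'E'
from h import *
rel()
T,c=pose('wrist'); im,d=vision.grab_frame('wrist'); np.savez('w3.npz',im=im,d=d,T=T)
a=rectify(im,T,c,F1,C1,.0035,N=400)
T,c=pose('scene'); im,d=vision.grab_frame('scene'); np.savez('s3.npz',im=im,d=d,T=T)
b=rectify(im,T,c,F1,C1,.0035,N=400)
cv2.imwrite('pics/r3.png',np.hstack([a,b])[:,:,::-1])
E
```

```text
t 11.975 face mm [-0.4  0.2 34.6] phi 103.97 z [-0.0242 -0.0109 -0.9996] q [ 0.424  0.163 -0.996  1.256 -0.272  1.517] f [ 0.6 -0.2 -0.1] w 0.08733690991174274 0.0
```

View pics/r3.png

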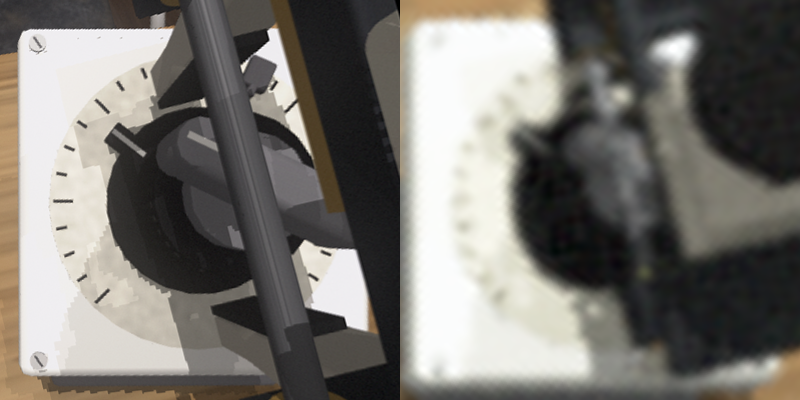

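Pointer now at (126,140) left half, i.e. ≈50°, as expected; wing unchanged. Second grasp and turn 73°, slightly short, then measure.

carry_out(
  commands=[
    {"dp": [0,0,0],"rotation": [0,0,0]},
    {"dp": [0,0,0],"rotation": [0,0,0]},
    {"dp": [0,0,0],"rotation": [0,0,0]},
    {"dp": [0,0,0],"rotation": [0,0,0]},
  ],
  grip=0.05,
  force=20,
)

```text
t: 12.58
eef_pos: [0.572, 0.0936, 0.1173]
ee_rot: [2.742, 0.107, 1.551]
force: [4.7, -0.9, -1.3]
width: 0.0615
gripper_force: 19.9
```

carry_out(
  commands=[
    {"dp": [0,0,0],"rotation": [0,0,9.5]},
    {"dp": [0,0,0],"rotation": [0,0,9.5]},
    {"dp": [0,0,0],"rotation": [0,0,9.5]},
    {"dp": [0,0,0],"rotation": [0,0,9.5]},
    {"dp": [0,0,0],"rotation": [0,0,9.5]},
    {"dp": [0,0,0],"rotation": [0,0,9.5]},
    {"dp": [0,0,0],"rotation": [0,0,9]},
    {"dp": [0,0,0],"rotation": [0,0,7]},
  ],
)

```text
t: 13.58
eef_pos: [0.5724, 0.0933, 0.1175]
ee_rot: [2.912, -0.347, 0.334]
force: [6.4, -3.3, -2.3]
width: 0.062
gripper_force: 19.9
```

carry_out(
  commands=[
    {"dp": [0,0,0],"rotation": [0,0,0]},
    {"dp": [0,0,0],"rotation": [0,0,0]},
  ],
)

```text
t: 13.82
eef_pos: [0.5724, 0.0934, 0.1175]
ee_rot: [2.911, -0.346, 0.338]
force: [6.0, -2.6, -2.4]
width: 0.0616
gripper_force: 19.9
```

```bash
python3 - <<'E'
from h import *
rel()
T,c=pose('wrist'); im,d=vision.grab_frame('wrist'); np.savez('w4.npz',im=im,d=d,T=T)
a=rectify(im,T,c,F1,C1,.005,N=600)
cv2.imwrite('pics/r4.png',a[:,:,::-1])
E
```

```text
t 13.825 face mm [ 0.7  0.2 34.8] phi 30.92 z [-0.0231 -0.0108 -0.9997] q [ 0.423  0.164 -0.995  1.255 -0.272  0.244] f [ 6.  -2.6 -2.4] w 0.06157492830094199 19.930758476257324
```

View pics/r4.png

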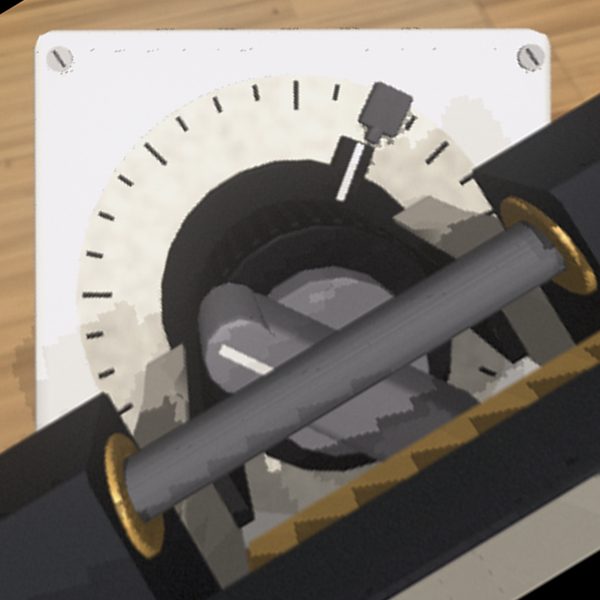

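Pointer line runs (341,198)–(359,144), marker (386,110) with its tip at (372,141): a few degrees remain. I measure both numerically using depth.

```bash
python3 - <<'E'
from h import *
rel()
T,c=pose('wrist'); im,d=vision.grab_frame('wrist')
mk=vision.trace('rider_tip','wrist'); print([(round(r['score'],2),r['position'],r['pixels'].sum()) for r in mk])
# plane offset / centre via dial ticks: per-view centre found as fit of tick circle below
g=im.astype(int).mean(2); H,W=g.shape
yy,xx=np.mgrid[:H,:W]; px=np.c_[yy.ravel(),xx.ravel()]
u={h:onplane(T,c,px,F1,C1,h).reshape(H,W,2)*1000 for h in(0,.005,.006)}
w=d[yy,xx]; 
P=(toworld(T,c,px,depth=d.ravel())-C1)@F1*1000; P=P.reshape(H,W,3)
# dial disc edge: not used; ticks: dark pixels r 55..67 at h=0
def ang(a): return np.degrees(np.arctan2(a[...,1],a[...,0]))
r0=np.hypot(u[0][...,0],u[0][...,1]); t=(r0>52)&(r0<70)&(g<110)&(ang(u[0])>-10)&(ang(u[0])<130)
n,lab,st,ce=cv2.connectedComponentsWithStats(t.astype(np.uint8))
tk=[u[0][lab==i].mean(0) for i in range(1,n) if 8<st[i,4]<120]; tk=np.array(tk)
print('ticks',np.round(np.c_[np.hypot(*tk.T),ang(tk)],1))
# pointer white line
q=u[.006]; rq=np.hypot(q[...,0],q[...,1]); aq=ang(q)
wl=(rq>34)&(rq<51)&(aq<-8)&(aq>-32)&(g>150); 
n,lab,st,ce=cv2.connectedComponentsWithStats(wl.astype(np.uint8)); i=1+np.argmax(st[1:,4]); wl=lab==i
print('white n',wl.sum(),'height',np.median(P[wl][:,2]),'h face',np.median(P[(r0>72)&(r0<78)&(g>200)][:,2]))
m=np.zeros_like(wl)
for r in mk[:1]: m|=r['pixels']
print('marker h',np.percentile(P[m][:,2],[20,50,80]))
q5=u[.005]; dark=(g<125)&(np.hypot(q5[...,0]-0,q5[...,1])>51.5)&(np.hypot(q5[...,0],q5[...,1])<73)&(ang(q5)<-15)&(ang(q5)>-33)
np.savez('m4.npz',im=im,T=T,wl=wl,m=m,dark=dark)
for C in ([0,0],[-1,0],[0,1],[1,0],[0,-1]):
    a=q[wl]-C; b=q5[m]-C; e=q5[dark]-C
    f=cv2.fitLine(a.astype(np.float32),cv2.DIST_L2,0,.01,.01).ravel()
    rb=np.hypot(*b.T)
    print(C,'ptr',ang(a.mean(0)).round(2),'linedir',np.degrees(np.arctan(f[1]/f[0])).round(2),'marker',ang(b.mean(0)).round(2),rb.min().round(1),rb.max().round(1),'dark',ang(e.mean(0)).round(2),len(e),
     'tip part',ang(b[rb<57].mean(0)).round(2))
E
```

```text
t 13.875 face mm [ 0.7  0.2 34.8] phi 30.92 z [-0.0232 -0.0109 -0.9997] q [ 0.423  0.164 -0.995  1.255 -0.272  0.244] f [ 6.4 -3.6 -2.6] w 0.06149985226145322 19.93067353963852
[(0.91, [177.0, 348.4], np.int64(632))]
ticks [[ 63.   34. ]
 [ 63.2  22.7]
 [ 61.4  45.2]
 [ 63.2  11.4]
 [ 63.2  56.5]
 [ 61.5   0. ]
 [ 63.5  67.8]
 [ 63.3  79.1]
 [ 61.8  90.4]
 [ 63.6 101.6]
 [ 63.9 112.9]
 [ 58.9 129.1]]
white n 125 height 0.431425482430089 h face -0.49934022888660773
marker h [3.59935502 4.28395574 4.83178002]
[0, 0] ptr -29.29 linedir -24.32 marker -24.12 52.2 69.7 dark -24.27 644 tip part -24.02
[-1, 0] ptr -28.7 linedir -24.32 marker -23.75 53.1 70.6 dark -23.89 644 tip part -23.58
[0, 1] ptr -30.34 linedir -24.32 marker -24.96 52.6 70.1 dark -25.11 644 tip part -24.85
[1, 0] ptr -29.9 linedir -24.32 marker -24.5 51.3 68.8 dark -24.66 644 tip part -24.44
[0, -1] ptr -28.21 linedir -24.32 marker -23.27 51.8 69.3 dark -23.42 644 tip part -23.14
```

```bash
cat > meas.py <<'E'
from h import *
def ang(a): return np.degrees(np.arctan2(a[...,1],a[...,0]))
def measure(a0,a1,C=(-.0,.3),cam='wrist'):
    T,c=pose(cam); im,d=vision.grab_frame(cam); mk=vision.trace('rider_tip',cam)
    g=im.astype(int).mean(2); H,W=g.shape; yy,xx=np.mgrid[:H,:W]; px=np.c_[yy.ravel(),xx.ravel()]
    P=((toworld(T,c,px,depth=d.ravel())-C1)@F1*1000).reshape(H,W,3)
    U=lambda h:onplane(T,c,px,F1,C1,h).reshape(H,W,2)*1000-np.array(C)
    q=U(.006); rq=np.hypot(q[...,0],q[...,1]); aq=ang(q)
    bar=(rq>30)&(rq<54)&(aq>a0)&(aq<a1)
    wl=bar&(g>130)&(rq<49)&(rq>35); n,lab,st,_=cv2.connectedComponentsWithStats(wl.astype(np.uint8),connectivity=8)
    for i in range(1,n):
        k=lab==i
        if k.sum()<15: continue
        f=cv2.fitLine(q[k].astype(np.float32),cv2.DIST_L2,0,.01,.01).ravel()
        print(' white',k.sum(),'r',rq[k].min().round(1),rq[k].max().round(1),'ang',ang(q[k].mean(0)).round(2),'line',np.degrees(np.arctan(f[1]/f[0])).round(2),'h',np.median(P[k][:,2]).round(2))
    if mk:
        m=mk[0]['pixels']; b=U(.005)[m]; rb=np.hypot(*b.T); A=ang(b)
        for lo,hi in((52,57),(57,62),(62,66),(66,70)):
            s=A[(rb>lo)&(rb<hi)]; print(' marker r',lo,hi,'mid',((np.percentile(s,3)+np.percentile(s,97))/2).round(2),'mean',s.mean().round(2),'width',np.ptp(s).round(1))
        print(' marker all',ang(b.mean(0)).round(2))
    return im
E
python3 - <<'E'
from meas import *
im=measure(-30,-10)
E
```

```text
white 54 r 42.1 48.9 ang -11.55 line -16.4 h 0.44
 white 111 r 35.0 48.9 ang -21.1 line -20.32 h 5.79
 white 53 r 41.7 49.0 ang -28.41 line -24.64 h 0.49
```

carry_out(
  commands=[
    {"dp": [0,0,0],"rotation": [0,0,1.7]},
    {"dp": [0,0,0],"rotation": [0,0,1.6]},
    {"dp": [0,0,0],"rotation": [0,0,0]},
    {"dp": [0,0,0],"rotation": [0,0,0]},
  ],
)

```text
t: 14.58
eef_pos: [0.5724, 0.0934, 0.1175]
ee_rot: [2.932, -0.359, 0.278]
force: [7.5, -2.7, -2.2]
width: 0.0613
gripper_force: 19.9
```

```bash
python3 - <<'E'
from meas import *
rel()
for C in((0,.3),(0,-.3)): im=measure(-34,-14,C)
T,c=pose('wrist')
cv2.imwrite('pics/r5.png',rectify(im,T,c,F1,C1+F1@[.055,-.025,0],.005,half=.03,N=600)[:,:,::-1])
E
```

```text
t 14.575 face mm [ 0.7  0.2 34.8] phi 27.62 z [-0.0232 -0.0108 -0.9997] q [ 0.423  0.164 -0.995  1.255 -0.272  0.186] f [ 7.5 -2.7 -2.2] w 0.061295769451518115 19.937408566474915
 white 45 r 42.1 48.9 ang -15.07 line -19.47 h 0.52
 white 110 r 35.0 48.9 ang -24.36 line -23.89 h 5.91
 white 62 r 41.7 49.0 ang -32.22 line -25.33 h 0.35
 marker r 52 57 mid -24.04 mean -24.11 width 11.6
 marker r 57 62 mid -24.19 mean -24.12 width 12.4
 marker r 62 66 mid -24.06 mean -24.02 width 11.7
 marker r 66 70 mid -24.19 mean -24.17 width 11.1
 marker all -24.1
 white 26 r 42.0 48.8 ang -14.91 line -19.15 h 0.56
 white 110 r 35.1 48.8 ang -23.65 line -24.17 h 5.94
 white 75 r 41.4 49.0 ang -31.82 line -23.07 h 0.53
 marker r 52 57 mid -23.67 mean -23.7 width 11.3
 marker r 57 62 mid -23.73 mean -23.68 width 12.2
 marker r 62 66 mid -23.81 mean -23.76 width 10.7
 marker r 66 70 mid -23.79 mean -23.66 width 10.4
 marker all -23.7
```

View pics/r5.png

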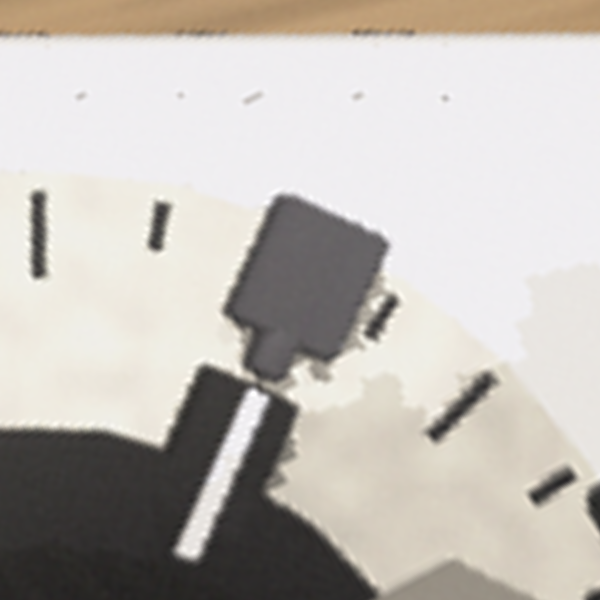

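The pointer's line (≈-24.0°) and the marker (≈-24.1°) agree within error. I release, rise, and check with the camera along the pointer's azimuth, where parallax cancels.

carry_out(
  commands=[
    {"dp": [0,0,0],"rotation": [0,0,0]},
    {"dp": [0,0,0],"rotation": [0,0,0]},
    {"dp": [0,0,0],"rotation": [0,0,0]},
    {"dp": [0,0,-0.015],"rotation": [0,0,0]},
    {"dp": [0,0,-0.02],"rotation": [0,0,0]},
    {"dp": [0,0,-0.02],"rotation": [0,0,0]},
    {"dp": [0,0,-0.02],"rotation": [0,0,8]},
    {"dp": [0,0,-0.02],"rotation": [0,0,8]},
  ],
  grip=0.0876,
)

```text
t: 15.78
eef_pos: [0.5342, 0.104, 0.2044]
ee_rot: [3.045, -0.401, -0.022]
force: [-0.1, -0.3, 1.1]
width: 0.0877
gripper_force: 0.0
```

carry_out(
  commands=[
    {"dp": [0,0,0],"rotation": [0,0,9]},
    {"dp": [0,0,0],"rotation": [0,0,9]},
    {"dp": [0,0,0],"rotation": [0,0,9]},
    {"dp": [0,0,0],"rotation": [0,0,9]},
    {"dp": [0,0,0],"rotation": [0,0,0]},
    {"dp": [0,0,0],"rotation": [0,0,0]},
  ],
)

```text
t: 16.52
eef_pos: [0.5347, 0.1036, 0.2039]
ee_rot: [-2.975, -0.379, -0.695]
force: [0.2, 0.2, 0.3]
width: 0.0874
gripper_force: 0.0
```

```bash
python3 - <<'E'
from meas import *
rel()
for C in((0,0),(.5,-1),(-.5,1)): im=measure(-34,-14,C)
T,c=pose('wrist'); np.savez('w6.npz',im=im,T=T)
a=rectify(im,T,c,F1,C1,.005,half=.09,N=400); b=rectify(im,T,c,F1,C1+F1@[.055,-.025,0],.005,half=.03,N=400)
cv2.imwrite('pics/r6.png',np.hstack([a,b])[:,:,::-1])
E
```

```text
t 16.525 face mm [  1.9   1.2 129.6] phi -24.09 z [-0.0242 -0.0109 -0.9996] q [ 0.709  0.003 -0.852  0.655 -0.576 -0.331] f [0.2 0.2 0.3] w 0.08744696704327339 0.0
 white 51 r 35.7 48.9 ang -24.12 line -24.07 h 5.85
 white 31 r 42.8 48.8 ang -15.95 line -22.77 h 0.49
 white 25 r 42.7 48.8 ang -32.48 line -31.18 h 0.37
 marker r 52 57 mid -24.99 mean -25.0 width 9.2
 marker r 57 62 mid -24.94 mean -25.04 width 11.4
 marker r 62 66 mid -24.84 mean -24.84 width 10.4
 marker r 66 70 mid -24.82 mean -24.92 width 9.7
 marker all -24.95
 white 29 r 42.0 48.8 ang -15.65 line -20.56 h 0.6
 white 51 r 35.7 48.9 ang -23.2 line -24.15 h 5.85
 white 34 r 41.8 48.8 ang -32.05 line -31.29 h 0.28
 marker r 52 57 mid -24.48 mean -24.61 width 9.2
 marker r 57 62 mid -24.32 mean -24.34 width 11.4
 marker r 62 66 mid -24.26 mean -24.26 width 10.4
 marker r 66 70 mid -24.26 mean -24.25 width 9.7
 marker all -24.34
 white 38 r 42.9 48.9 ang -16.4 line -25.54 h 0.75
 white 49 r 35.8 49.0 ang -25.17 line -23.75 h 5.94
 white 16 r 43.7 48.9 ang -32.95 line -29.94 h 0.37
 marker r 52 57 mid -25.83 mean -25.7 width 5.0
 marker r 57 62 mid -25.67 mean -25.69 width 11.1
 marker r 62 66 mid -25.68 mean -25.79 width 10.5
 marker r 66 70 mid -25.88 mean -25.91 width 9.1
 marker all -25.8
```

View pics/r6.png

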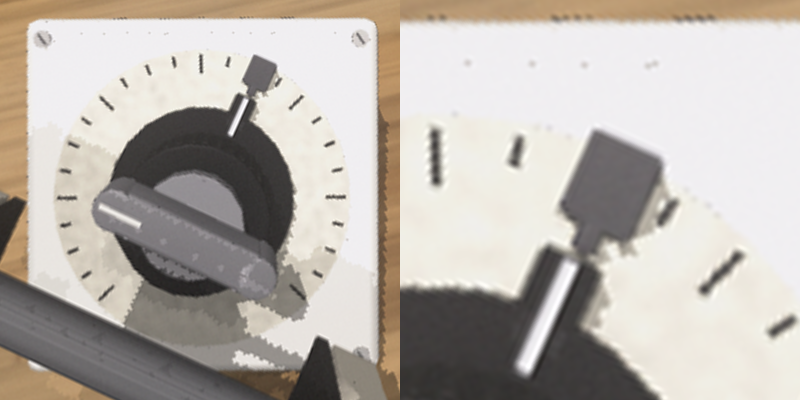

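```bash
cat > cen.py <<'E'
from meas import *
def centre(im,T,c):
    g=im.astype(int).mean(2); H,W=g.shape; yy,xx=np.mgrid[:H,:W]; px=np.c_[yy.ravel(),xx.ravel()]
    u=onplane(T,c,px,F1,C1,.001).reshape(H,W,2)*1000; r0=np.hypot(u[...,0],u[...,1]); A=ang(u)
    t=(r0>50)&(r0<72)&(g<130); n,lab,st,_=cv2.connectedComponentsWithStats(t.astype(np.uint8))
    K=[]
    for i in range(1,n):
        q=u[lab==i]; 
        if not 6<len(q)<90: continue
        ev=np.sqrt(np.linalg.eigvalsh(np.cov(q.T))); 
        if ev[1]<2.6 and np.hypot(*q.mean(0))>58: K.append(q.mean(0))
    K=np.array(K); a=ang(K); k=np.round(a/11.25); ok=abs(a-k*11.25)<2.5; K=K[ok];k=k[ok]
    major=(k%4==0)
    # K = C + Rot(th)*r*(cos,sin): unknown C,th, r minor/major
    from scipy.optimize import least_squares
    def f(v):
        a=np.radians(k*11.25+v[2]); r=np.where(major,v[3],v[4]); return (np.c_[v[0]+r*np.cos(a),v[1]+r*np.sin(a)]-K).ravel()
    s=least_squares(f,[0,0,0,62,63],loss='soft_l1',f_scale=.3); print('centre',np.round(s.x,2),'n',len(K),'res',np.abs(s.fun).mean().round(2)); return s.x
E
python3 - <<'E'
from cen import *
z=np.load('w6.npz'); c=vision.calibration('wrist'); v=centre(z['im'],z['T'],c)
for i in range(2): measure(-28,-20,v[:2])
z=np.load('m4.npz'); print('old view'); centre(z['im'],z['T'],c)
E
```

```text
centre [ 0.17 -0.1   0.21 61.21 63.49] n 14 res 0.13
 white 51 r 35.5 48.8 ang -24.26 line -24.23 h 5.9
 marker r 52 57 mid -25.23 mean -25.22 width 9.9
 marker r 57 62 mid -25.05 mean -25.06 width 11.3
 marker r 62 66 mid -24.99 mean -25.0 width 10.4
 marker r 66 70 mid -24.95 mean -24.95 width 9.8
 marker all -25.03
 white 51 r 35.6 48.8 ang -24.24 line -24.25 h 5.88
 marker r 52 57 mid -25.48 mean -25.33 width 8.3
 marker r 57 62 mid -25.1 mean -25.23 width 11.2
 marker r 62 66 mid -24.66 mean -24.7 width 10.4
 marker r 66 70 mid -24.78 mean -24.77 width 9.1
 marker all -24.97
old view
centre [ 0.2   0.16  0.15 61.38 63.18] n 13 res 0.05
```

```bash
python3 - <<'E'
from cen import *
z=np.load('w6.npz'); c=vision.calibration('wrist'); im,T=z['im'],z['T']
Cc=C1+F1@[.00017,-.0001,0]
def prof(r,h,a):
    P=Cc+np.c_[r*np.cos(np.radians(a)),r*np.sin(np.radians(a)),np.full(a.size,h)]@F1.T
    q=proj(T,c,P).astype(np.float32); return cv2.remap(im,q[:,1][None],q[:,0][None],cv2.INTER_LINEAR)[0].astype(int).mean(1)
a=np.arange(-35,-14.9,.5)
for r,h in((.045,.006),(.048,.006),(.055,.005),(.060,.005),(.063,.005),(.066,.005),(.068,.005)): print(r,*prof(r,h,a).astype(int))
a=np.arange(-40,-9,.05)
for r,h in((.044,.006),(.046,.006),(.048,.006),(.049,.006),(.0595,.005),(.061,.005),(.0625,.005),(.064,.005),(.0655,.005),(.067,.005)):
    p=prof(r,h,a); dk=p<(150 if r<.05 else 150); k=(abs(a+24.5)<8.5)&dk; print(r,'edges',a[k].min().round(2),a[k].max().round(2),'mid',((a[k].min()+a[k].max())/2).round(2))
E
```

```text
0.045 231 225 218 208 189 174 169 156 128 99 83 67 66 64 64 63 63 63 121 200 234 238 233 218 186 134 94 78 65 66 67 66 65 96 127 175 220 230 232 233 233
0.048 235 234 229 214 202 189 177 171 157 125 97 79 68 66 64 64 64 65 101 191 234 237 231 216 178 122 88 73 67 67 67 66 89 126 170 217 230 234 235 235 235
0.055 236 236 236 235 230 222 214 184 169 182 198 219 206 183 166 143 110 101 102 102 104 106 106 102 128 162 199 220 223 225 227 230 233 234 234 235 235 235 235 235 236
0.06 237 237 236 225 192 177 170 170 147 108 104 102 104 103 103 102 102 102 102 103 104 103 103 103 104 103 102 103 103 101 112 137 207 232 235 236 235 235 235 235 235
0.063 235 215 149 104 100 170 180 174 170 131 105 103 105 106 104 104 104 103 103 104 103 104 104 105 104 104 104 104 104 106 120 174 229 233 234 234 234 234 234 234 234
0.066 235 227 211 184 208 215 193 182 171 150 106 100 105 107 106 105 105 104 104 104 105 106 106 105 106 106 105 105 105 113 135 210 232 235 234 234 234 234 235 235 235
0.068 237 238 230 233 238 239 239 238 232 204 144 106 104 107 107 105 106 106 106 106 107 106 106 107 107 107 107 106 104 116 153 227 236 239 238 236 237 238 238 239 230
0.044 edges -31.45 -17.65 mid -24.55
0.046 edges -31.1 -17.9 mid -24.5
0.048 edges -30.85 -18.2 mid -24.53
0.049 edges -30.5 -18.4 mid -24.45
0.0595 edges -31.05 -19.4 mid -25.23
0.061 edges -30.9 -19.55 mid -25.23
0.0625 edges -32.95 -19.65 mid -26.3
0.064 edges -32.95 -19.75 mid -26.35
0.0655 edges -30.45 -19.9 mid -25.18
0.067 edges -30.45 -20.0 mid -25.23
```

Unobstructed view: wing unchanged (~66°), pointer bar mid -24.5°, marker mid -25.2° (tip -25.1°). Remaining ≈ 0.7°, so one small corrective grasp.

```bash
python3 - <<'E'
from h import *
p,Rt=rel()
pm=C1+F1@[.0002,0,.10]
for r in plan(p,Rt,pm,toolRt(36),6): print(r)
E
```

```text
t 17.025 face mm [  1.9   1.2 129.6] phi -24.28 z [-0.0242 -0.0109 -0.9996] q [ 0.708  0.003 -0.852  0.655 -0.576 -0.334] f [ 0.   0.1 -0. ] w 0.08766691530183172 0.0
{'dp': [-0.0001, 0.0002, 0.0049], 'rotation': [0.01, 0.0, -10.05]}
{'dp': [-0.0001, 0.0002, 0.0049], 'rotation': [0.01, 0.0, -10.05]}
{'dp': [-0.0002, 0.0002, 0.0049], 'rotation': [0.01, 0.0, -10.05]}
{'dp': [-0.0002, 0.0001, 0.0049], 'rotation': [0.01, 0.0, -10.05]}
{'dp': [-0.0002, 0.0001, 0.0049], 'rotation': [0.01, 0.0, -10.05]}
{'dp': [-0.0002, 0.0001, 0.0049], 'rotation': [0.01, 0.0, -10.05]}
```

carry_out(
  commands=[
    {"dp": [-0.0001,0.0002,0.005],"rotation": [0,0,-10]},
    {"dp": [-0.0001,0.0002,0.005],"rotation": [0,0,-10]},
    {"dp": [-0.0002,0.0002,0.005],"rotation": [0,0,-10]},
    {"dp": [-0.0002,0.0001,0.005],"rotation": [0,0,-10]},
    {"dp": [-0.0002,0.0001,0.005],"rotation": [0,0,-10]},
    {"dp": [-0.0002,0.0001,0.005],"rotation": [0,0,-10]},
    {"dp": [0,0,0],"rotation": [0,0,0]},
  ],
)

```text
t: 17.9
eef_pos: [0.5451, 0.0995, 0.1757]
ee_rot: [2.883, -0.325, 0.422]
force: [-0.4, 0.7, 0.8]
width: 0.0876
gripper_force: 0.0
```

```bash
python3 - <<'E'
from h import *
p,Rt=rel()
pm=C1+F1@[.0002,0,.035]
for r in plan(p,Rt,pm,toolRt(36),5): print(r)
E
```

```text
t 17.9 face mm [-0.  -0.3 99.3] phi 35.67 z [-0.0247 -0.0117 -0.9996] q [ 0.652  0.052 -0.898  0.759 -0.481  0.642] f [-0.4  0.7  0.8] w 0.08761181089578476 0.0
{'dp': [0.0004, 0.0, 0.0129], 'rotation': [0.01, 0.02, -0.07]}
{'dp': [0.0004, 0.0, 0.0129], 'rotation': [0.01, 0.02, -0.07]}
{'dp': [0.0004, 0.0, 0.0129], 'rotation': [0.01, 0.02, -0.07]}
{'dp': [0.0004, 0.0, 0.0129], 'rotation': [0.01, 0.02, -0.07]}
{'dp': [0.0004, 0.0, 0.0129], 'rotation': [0.01, 0.02, -0.07]}
```

carry_out(
  commands=[
    {"dp": [0.0004,0,0.013],"rotation": [0,0,0]},
    {"dp": [0.0004,0,0.013],"rotation": [0,0,0]},
    {"dp": [0.0004,0,0.013],"rotation": [0,0,0]},
    {"dp": [0.0004,0,0.013],"rotation": [0,0,0]},
    {"dp": [0.0004,0,0.012],"rotation": [0,0,0]},
    {"dp": [0,0,0],"rotation": [0,0,0]},
    {"dp": [0,0,0],"rotation": [0,0,0]},
  ],
)

```text
t: 18.77
eef_pos: [0.5719, 0.0935, 0.1186]
ee_rot: [2.884, -0.326, 0.421]
force: [-0.2, 0.5, 0.4]
width: 0.0875
gripper_force: 0.0
```

```bash
python3 - <<'E'
from h import *
rel()
E
```

```text
t 18.775 face mm [ 0.8  0.2 36. ] phi 35.58 z [-0.0236 -0.011  -0.9997] q [ 0.432  0.162 -0.992  1.235 -0.277  0.338] f [-0.2  0.5  0.4] w 0.08750431063100404 0.0
```

Centred. Grip, measure the pointer, turn 0.7°.

carry_out(
  commands=[
    {"dp": [0,0,0],"rotation": [0,0,0]},
    {"dp": [0,0,0],"rotation": [0,0,0]},
    {"dp": [0,0,0],"rotation": [0,0,0]},
    {"dp": [0,0,0],"rotation": [0,0,0]},
  ],
  grip=0.05,
  force=20,
)

```text
t: 19.27
eef_pos: [0.572, 0.0934, 0.1186]
ee_rot: [2.882, -0.326, 0.423]
force: [-0.1, -3.2, 3.9]
width: 0.0617
gripper_force: 20.0
```

```bash
python3 - <<'E'
from meas import *
rel(); measure(-28,-20,(.2,.16)); 
E
```

```text
t 19.275 face mm [ 0.8  0.2 35.9] phi 35.7 z [-0.0232 -0.0116 -0.9997] q [ 0.431  0.162 -0.993  1.238 -0.277  0.338] f [-0.1 -3.2  3.9] w 0.0616716102835804 19.998336732387543
 white 108 r 35.1 48.9 ang -24.33 line -24.05 h 5.89
 marker r 52 57 mid -24.4 mean -24.3 width 11.5
 marker r 57 62 mid -24.1 mean -24.1 width 12.4
 marker r 62 66 mid -24.03 mean -23.99 width 11.4
 marker r 66 70 mid -24.17 mean -24.16 width 10.6
 marker all -24.11
```

carry_out(
  commands=[
    {"dp": [0,0,0],"rotation": [0,0,0.8]},
    {"dp": [0,0,0],"rotation": [0,0,0]},
    {"dp": [0,0,0],"rotation": [0,0,0]},
  ],
)

```text
t: 19.75
eef_pos: [0.5719, 0.0934, 0.1185]
ee_rot: [2.888, -0.329, 0.408]
force: [-1.0, -4.3, 5.2]
width: 0.0617
gripper_force: 20.0
```

```bash
python3 - <<'E'
from meas import *
rel(); measure(-28,-20,(.2,.16)); 
E
```

```text
t 19.75 face mm [ 0.8  0.1 35.9] phi 34.84 z [-0.0234 -0.0112 -0.9997] q [ 0.43   0.162 -0.993  1.238 -0.277  0.323] f [-1.  -4.3  5.2] w 0.061702918694572055 20.000990331172943
 white 109 r 35.1 48.9 ang -25.28 line -24.71 h 6.09
 marker r 52 57 mid -23.82 mean -24.01 width 11.8
 marker r 57 62 mid -23.95 mean -23.89 width 12.6
 marker r 62 66 mid -24.3 mean -24.22 width 11.8
 marker r 66 70 mid -24.29 mean -24.27 width 11.1
 marker all -24.1
```

Release, rise, and verify from the same parallax-free view.

carry_out(
  commands=[
    {"dp": [0,0,0],"rotation": [0,0,0]},
    {"dp": [0,0,0],"rotation": [0,0,0]},
    {"dp": [0,0,0],"rotation": [0,0,0]},
    {"dp": [0,0,-0.015],"rotation": [0,0,0]},
    {"dp": [0,0,-0.02],"rotation": [0,0,0]},
    {"dp": [0,0,-0.02],"rotation": [0,0,0]},
    {"dp": [0,0,-0.02],"rotation": [0,0,10]},
    {"dp": [0,0,-0.02],"rotation": [0,0,10]},
  ],
  grip=0.0876,
)

```text
t: 20.85
eef_pos: [0.5345, 0.1043, 0.2055]
ee_rot: [3.022, -0.395, 0.037]
force: [0.0, 0.5, 1.0]
width: 0.088
gripper_force: 0.0
```

carry_out(
  commands=[
    {"dp": [0,0,0],"rotation": [0,0,10]},
    {"dp": [0,0,0],"rotation": [0,0,10]},
    {"dp": [0,0,0],"rotation": [0,0,10]},
    {"dp": [0,0,0],"rotation": [0,0,10]},
    {"dp": [0,0,0],"rotation": [0,0,0]},
    {"dp": [0,0,0],"rotation": [0,0,0]},
  ],
)

```text
t: 21.6
eef_pos: [0.5349, 0.1039, 0.205]
ee_rot: [-2.969, -0.376, -0.709]
force: [-0.7, -0.3, -0.5]
width: 0.0873
gripper_force: 0.0
```

```bash
python3 - <<'E'
from cen import *
rel(); c=vision.calibration('wrist'); T,_=pose('wrist'); im,_=vision.grab_frame('wrist'); v=centre(im,T,c)
for i in range(2): measure(-29,-21,v[:2])
a=rectify(im,T,c,F1,C1,.005,half=.09,N=400); b=rectify(im,T,c,F1,C1+F1@[.055,-.025,0],.005,half=.03,N=400)
cv2.imwrite('pics/r7.png',np.hstack([a,b])[:,:,::-1])
E
```

```text
t 21.6 face mm [  2.5   1.5 130.5] phi -24.86 z [-0.0243 -0.0109 -0.9996] q [ 0.71   0.002 -0.849  0.651 -0.579 -0.342] f [-0.7 -0.3 -0.5] w 0.08731244050375973 0.0
centre [ 0.07 -0.11  0.26 61.54 63.34] n 18 res 0.22
 white 51 r 35.0 48.3 ang -25.38 line -24.83 h 6.06
 marker r 52 57 mid -24.85 mean -25.05 width 9.2
 marker r 57 62 mid -24.85 mean -24.85 width 10.7
 marker r 62 66 mid -24.85 mean -24.85 width 9.8
 marker r 66 70 mid -24.85 mean -24.85 width 9.2
 marker all -24.87
 white 51 r 35.1 48.4 ang -25.44 line -24.91 h 5.84
 marker r 52 57 mid -24.5 mean -24.49 width 6.7
 marker r 57 62 mid -24.56 mean -24.61 width 9.8
 marker r 62 66 mid -24.92 mean -24.97 width 8.3
 marker r 66 70 mid -25.02 mean -25.08 width 7.7
 marker all -24.82
```

View pics/r7.png

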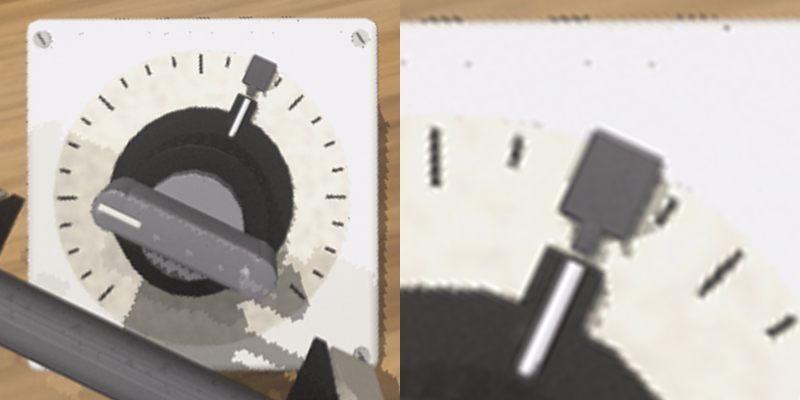

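The pointer line (right half (527,372)–(572,265)) now aims at the marker tip (588,240), within about 0.5°. The wing is unchanged and the gripper is clear, so I hand in.

```bash
python3 -c "
from station import arm; print(arm.job_done())"
```

```text
the job is handed in; nothing more can be done
None
```

The black ring's pointer now stands opposite the steel marker, within about 0.5° in the last camera view. The ring is released, the fan wing and marker look unchanged, nothing else was touched, and I handed the job in at about 22 s.

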